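# Pack jaw plates under the crate's lip and stack the caddy on its bails

### The arm

A 7-joint arm with a two-finger parallel gripper is mounted at the origin on the work surface. World frame = base frame: x ahead of the robot, y to its left, z up, the work surface at z = 0. Lengths are in mm, angles in rad, forces in N, time in s.
With the tool pointing down it reaches from about 400 to 900 mm from the base axis. Payload 5.5 kg.
Tool frame: the origin (TCP) lies on the centre line of the jaws, within the pads' length; the fingertips stand 11 mm ahead of it and the grasp point (between the pads) lies 8 mm behind it (tip_extent is the z of the fingertips in the tool frame, in mm); z points along the fingers, y is the direction in which the jaws open and shut (so a half turn about z gives the same grasp; the last joint's range is limited). The gripper opens to 92 mm and grips with 3 to 60 N. Pads are 19 mm wide; open, the fingers measure 130 mm over their backs; the gripper's body (75 mm by 190 mm) begins 47 mm behind the grasp point.
Start: joints at [1.44, 0.501, -0.427, 1.55, 0.221, 1.138, -0.21], TCP at [249.437, -600.234, 237.729] pointing down, gripper open.
Joint ranges: [-2.88, 2.88], [-0.31, 2.03], [-1.54, 1.56], [0.2, 2.42], [-1.41, 4.55], [0.19, 2.02], [-2.57, 2.57]. Speed limits (rad/s): [2.57, 2.57, 3.14, 3.14, 3.14, 3.14, 3.14].

### API

Orientations are given as a rotation vector (axis times angle).
In Python, from station import * gives the robot as it stands.
- The arm moves only by the tool arm_command, never from a script. Its arguments are lists of equal length, an entry for each row: "claw": the finger opening in mm, from 0 to 91.8; "delta_pos": the shift along the tool's x, y, z in mm, a list of three; "twist": the turn about the tool's z in rad. A call has 1 to 5 rows; each row is the pose to reach, as a shift and turn from the pose commanded when the call began, along the tool's axes at that moment; what a row does not reach only later rows make up. A row lasts 1/12 s, in which the tool goes at most 41.7 mm and 7.16 degrees, less where a joint would pass 70% of its speed; a pose out of reach is approached as far as the arm can. A call with a gripper value outside its range is refused whole. The fingers move at their own pace and stop on an object; "newtons" is the grip in N (left out, the last holds). Time passes only in rows, so rows that repeat a pose let the fingers close. It gives the time, the measured TCP pose, the force and the opening at its end, in the units of the state.
- state(): the state, without advancing time (a new reading comes with each control period).
- camera(name): name is "scene" or "top" or "wrist"; returns the picture (480x640x3 uint8, red, green, blue); there is no depth.
- camera_info(name): a dict with "mtx" (3x3 intrinsics, pixels), "k1" (the pictures are not rectified: a ray, as slopes to the right and down, at radius r is drawn at 1 + k1 r^2 times it, then the intrinsics apply), "R" (3x3) and "t" (3): a world point X has camera coordinates R X + t; the wrist camera has in their place "mount" (4x4, takes a point from camera to tool coordinates, whose origin is the TCP and whose axes are the flange's). Camera axes: x right, y down, z forward; pixel columns grow to the right and rows downward; lengths in mm; the calibration is good to about 2 mm. A picture is of the moment at which its call begins: read the wrist's pose just before it. camera_info takes no time and is no camera call.
- job_done(): hands the job in, once; it reports no verdict.
Trained networks look in the newest picture that a camera, given by its name, has taken for a name from the list of things; names that differ only in an ending like _2 or _b are one class to them, and where a whole thing is asked for, a point or a joint stands for the part that bears it (a point fixed in the world has none). Each returns a list of dicts, best first, with "p" (0 to 1); they miss things now and then, are a little off and sometimes report something else, mostly with a low value. They report only what shows in the picture. A call takes as long as a camera call. They do not tell look-alikes from the thing itself.
- recognise(camera, name): "bbox" ([left, top, width, height] in pixels, round what is visible of it).
- trace(camera, name): "mask" (480x640 bool, what is visible of it) and "bbox" ([left, top, width, height] in pixels, round what is visible of it).
- pinpoint(camera, name): "xy" ([column, row] in pixels: a listed point, or the origin of a listed thing).
The state is a dict: "t": time; "q": joint angles; "dq": joint speeds; "tau": joint torques, N m; "ee_pos": TCP position; "orientation": TCP orientation; "wrist_force": force on the tool from outside, world axes, zero at the start; "torque": the same for the moment, N m; "opening": opening from 0.0 (shut) to 1.0 (fully open).
Only numpy, scipy, OpenCV 4.12 (cv2) and the standard library are available. Lean on these libraries where they do the work, as an engineer would, in place of code of your own. Each camera call takes 0.05 s, during which the arm holds its last target.

### The job

Get the jaw kit ready for the machine: swing both bails of the blue crate fully out, then put every jaw plate on the bench into a bay of its own, one end tucked under the overhanging lip and the plate lying flat on the bay's floor, rib up. Once all are in, swing both bails fully in over the mouth and set the tool caddy on the two bars, centred over the crate and square with it. Leave the other things on the bench where they are.

Things in the scene. Friction and masses are not known exactly. Their poses are not given: they have to be found in the camera images.
- crate: Blue kit crate, fixed to the bench, 140 (x) x 195 (y) mm. Origin at the centre of its underside, z up; its floor is 12 mm up. Three bays side by side, centred at y = -63, 0, +63 mm, parted by walls 26 mm high. A lip overhangs the -x end of all bays; the +x wall is low (top 22 mm). End walls at y = +-94.5 mm, 60 mm high, have corner posts to 94 mm that carry the bails.
- bay (a point): Centre of the middle bay's floor, 12 mm above the bench, axes as the crate's. Every bay is 57 mm wide (y) and 128 mm long (x from -64 to +64 mm); a seated plate has its underside on this level, and can shift about 4 mm.
- lip_edge (a point): Middle of the lip's lower free edge, at crate x = -46 mm, 33 mm above the bench (21 mm above the bay floor). The lip covers x = -64 to -46 mm over all three bays and is 6 mm thick, so a bay's open mouth is only 110 mm long.
- bail_left (a joint): Joint of the left bail, a U of 10 mm steel bar on the crate's +y end (rad). It swings about a line parallel to the crate's x axis at crate y = +94.5 mm, 84 mm up. 0 = fully in, level over the mouth, on its stop; 1.57 = upright; 3.14 = fully out, level, outside the crate. Stiff: it stays where it is left; 2 to 3 N at the bar moves it.
- bail_right (a joint): Joint of the right bail, a U of 10 mm steel bar on the crate's -y end (rad). It swings about a line parallel to the crate's x axis at crate y = -94.5 mm, 84 mm up. 0 = fully in, level over the mouth, on its stop; 1.57 = upright; 3.14 = fully out, level, outside the crate. Stiff: it stays where it is left; 2 to 3 N at the bar moves it.
- bail_left_bar (a point): Middle of the left bail's crossbar, on its centre line. The crossbar is 10 mm thick, 152 mm long, parallel to the crate's x axis, 42 mm from the hinge line: at crate y = +52.5 mm when in, +136.5 mm when out, 84 mm up in both.
- bail_right_bar (a point): Middle of the right bail's crossbar, on its centre line. The crossbar is 10 mm thick, 152 mm long, parallel to the crate's x axis, 42 mm from the hinge line: at crate y = -52.5 mm when in, -136.5 mm when out, 84 mm up in both.
- jaw_1: Loose aluminium jaw plate, 120 (x) x 50 (y) x 10 mm (z), with a grip rib standing across the middle of its top: 16 mm (x) x 40 mm (y), from 10 to 44 mm above the underside. 0.25 kg. Origin at the centre of the underside, z up, x along its length; the two ends are alike. 2 or 3 of the plates are present.
- jaw_2: Loose aluminium jaw plate, 120 (x) x 50 (y) x 10 mm (z), with a grip rib standing across the middle of its top: 16 mm (x) x 40 mm (y), from 10 to 44 mm above the underside. 0.25 kg. Origin at the centre of the underside, z up, x along its length; the two ends are alike. 2 or 3 of the plates are present.
- jaw_3: Loose aluminium jaw plate, 120 (x) x 50 (y) x 10 mm (z), with a grip rib standing across the middle of its top: 16 mm (x) x 40 mm (y), from 10 to 44 mm above the underside. 0.25 kg. Origin at the centre of the underside, z up, x along its length; the two ends are alike. 2 or 3 of the plates are present.
- caddy: Loose black tool caddy: open tray 120 (x) x 160 (y) x 40 mm with a straight handle bar above its middle, along y, 16 mm wide (x), from 73 to 87 mm above the underside, on end uprights. 0.35 kg, balanced. Its tools are part of it. Origin at the centre of the underside, z up. Stacked, its underside is 89 mm up, its x axis along the crate's (either way round).
- oil_bottle: Bystander, to be left alone: green oil bottle with a white label, 64 mm across, 115 mm tall. Origin at the centre of the underside.
- tool_holder_1: Bystander, to be left alone: steel tapered tool holder standing on its nose, 60 mm across, 70 mm tall. Origin at the centre of the underside.
- tool_holder_2: Bystander, to be left alone: a second such tool holder. Origin at the centre of the underside.
- gauge_case: Bystander, to be left alone: grey flat gauge case, 60 x 70 x 30 mm. Origin at the centre of the underside.
- steel_block: Bystander, to be left alone: dark steel block, 50 x 100 x 40 mm. Origin at the centre of the underside.
- tin: Bystander, to be left alone: low round steel tin, 68 mm across, 50 mm tall. Origin at the centre of the underside.
There are look-alikes about, which are no part of the job. What is shaped like the jaw_2 but purple, turquoise or yellow is not meant.

How it is judged (in metres and radians):
On the way, in this order (a step that is already met when the one before it is completed fails the run):
1. both bails are swung fully out (beyond 2.8 rad) (value of joint each of bail_left, bail_right above 2.8 rad), for 0.2 s.
2. every jaw plate present lies flat in a bay, under the lip (z of jaw_1 in the frame of crate between 0.009 and 0.0155 m and x of jaw_1 in the frame of crate between -0.008 and 0.008 m and y of jaw_1 in the frame of crate between -0.075 and 0.075 m and angle between each of jaw_1, jaw_2, jaw_3's own z axis and vertical below 0.05 rad and linear speed of each of jaw_1, jaw_2, jaw_3 below 0.03 m/s and z of jaw_2 in the frame of crate between 0.009 and 0.0155 m and x of jaw_2 in the frame of crate between -0.008 and 0.008 m and y of jaw_2 in the frame of crate between -0.075 and 0.075 m and z of jaw_3 in the frame of crate between 0.009 and 0.0155 m and x of jaw_3 in the frame of crate between -0.008 and 0.008 m and y of jaw_3 in the frame of crate between -0.075 and 0.075 m), for 0.2 s.
3. both bails are swung fully in (below 0.15 rad) (value of joint each of bail_left, bail_right below 0.15 rad), for 0.2 s.
At the end, for the whole second after the job is handed in: Every jaw plate present lies flat (0.05 rad) on a bay floor under the lip (underside 9 to 15.5 mm up, within 8 mm of mid-bay along crate x); both bails are in (below 0.15 rad); the caddy rests level on the bars, within 20 mm of the crate's centre in x and y, square within 0.15 rad (all of step 2 and all of step 3 and x of caddy in the frame of crate between -0.02 and 0.02 m and y of caddy in the frame of crate between -0.02 and 0.02 m and z of caddy in the frame of crate between 0.084 and 0.094 m and angle between the x axis of caddy and the x axis of crate, either way round below 0.15 rad and angle between caddy's own z axis and vertical below 0.05 rad and linear speed of caddy below 0.03 m/s); the robot touches nothing.
It fails at once if a bystander is moved more than 30 mm (distance of any of oil_bottle, tool_holder_1, tool_holder_2, gauge_case, steel_block, tin from where it was at the start of the episode above 0.03 m).
Of jaw_1, jaw_2, jaw_3 only 2 to 3 are there at a start; the rules pass over those that are not, and their reading is None.
At some moment in a run one of jaw_1, jaw_2, jaw_3, caddy may be knocked a few centimetres aside while the robot is not near it.
It also fails if it takes over 210 s, if anything falls off the work surface, if the arm or the gripper's body presses on something with over 40 N, if the wrist force passes 120 N, or if a joint passes its speed limit or range.

## Working session

There is one attempt and no reset: what is moved stays moved. The work goes in short steps, Python scripts to look and compute and a tool call to move; the robot and the scene stay as the last step left them, time stands still between calls to the robot, and variables do not carry over. Pictures are saved under pics/ and viewed, and the job is handed in when it is done.

Besides the shell and the picture viewer there is one more tool, called after "Call:" by a JSON object that holds its "api" and its "payload", one argument or row to a line. arm_command: Moves the arm, as the interface text tells. Its arguments: {"type":"object","properties":{"claw":{"type":"array"},"delta_pos":{"type":"array"},"twist":{"type":"array"},"newtons":{"type":"number"}},"required":["claw","delta_pos","twist"]}

```bash
mkdir -p pics; ls
python3 - <<'E'
from station import *
import cv2
s=state(); print(s)
for n in ["scene","top","wrist"]:
    im=camera(n); cv2.imwrite(f"pics/{n}0.png",im[:,:,::-1]); print(n,camera_info(n))
E
```

```text
pics
{'t': 0.0, 'q': array([ 1.44021578,  0.50185632, -0.42676973,  1.55145889,  0.22076168,
        1.13829154, -0.21028213]), 'dq': array([-0.00088972,  0.00162865, -0.00018692, -0.00184369, -0.00131768,
        0.00138756, -0.00066396]), 'tau': array([ 5.40641322e-04, -5.66590619e+01, -5.81598222e+00, -2.79111332e+01,
       -6.87429146e-02,  3.08424141e-02,  2.15981536e-04]), 'ee_pos': array([ 249.08828518, -599.63516314,  236.66741958]), 'orientation': array([-3.07897548e+00, -6.14240604e-01,  4.60312921e-04]), 'wrist_force': array([ 0.84134179, -0.057337  ,  0.63060107]), 'torque': array([ 0.02089837, -0.02403341,  0.06760222]), 'opening': 1.0017436600633955}
scene {'mtx': array([[616.58782957,   0.        , 307.9937703 ],
       [  0.        , 616.58782957, 243.96372478],
       [  0.        ,   0.        ,   1.        ]]), 'k1': -0.07038538679585485, 'R': array([[ 0.81980968,  0.57238697,  0.01688939],
       [ 0.47148778, -0.65796956, -0.58717572],
       [-0.32497903,  0.48933548, -0.80928327]]), 't': array([-490.28845073, -234.98367295, 1702.80360394])}
top {'mtx': array([
[... 234 characters left out ...]
  [-0.98917369,  0.00286473, -0.14672153],
       [ 0.14673476,  0.00514077, -0.98916252]]), 't': array([  33.97919967,  596.10815598, 1453.24469501])}
wrist {'mtx': array([[409.12370747,   0.        , 321.16704088],
       [  0.        , 409.12370747, 242.49565734],
       [  0.        ,   0.        ,   1.        ]]), 'k1': -0.027175482704695216, 'mount': array([[-9.07999092e-05, -9.55010004e-01, -2.96573574e-01,
         8.17979798e+01],
       [ 9.99999885e-01,  5.30637222e-05, -4.77036044e-04,
         5.01427303e-01],
       [ 4.71311492e-04, -2.96573583e-01,  9.55009889e-01,
        -1.46081173e+02],
       [ 0.00000000e+00,  0.00000000e+00,  0.00000000e+00,
         1.00000000e+00]])}
```

View pics/top0.png

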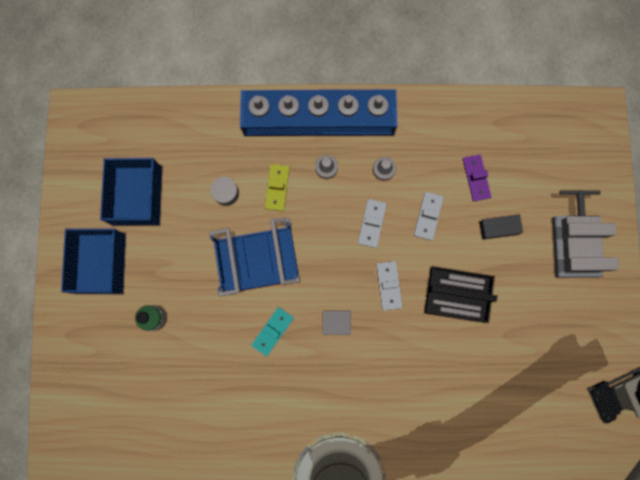

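View pics/scene0.png

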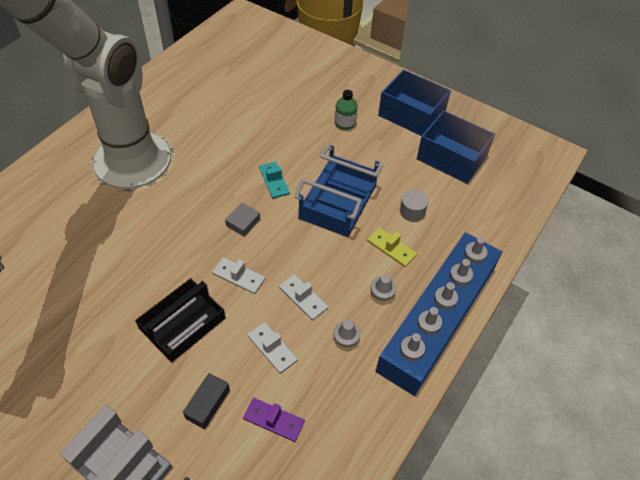

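View pics/wrist0.png

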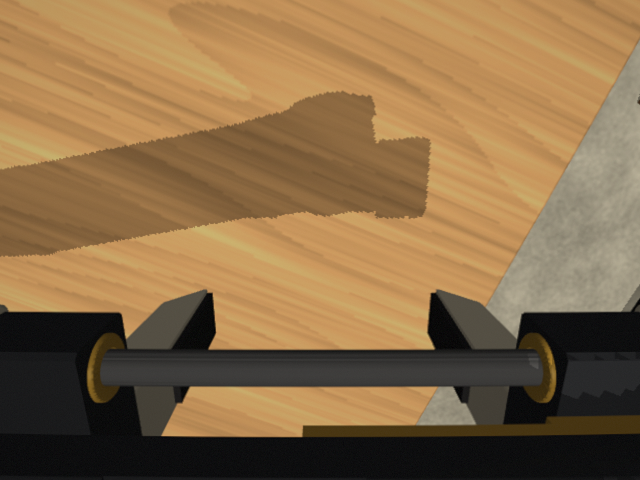

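```bash
cat > h.py <<'E'
import numpy as np, cv2
from scipy.spatial.transform import Rotation as Ro
from station import *
def cam(n,s=None):
    ci=camera_info(n)
    if 'R' in ci: return ci['mtx'],ci['k1'],np.array(ci['R']),np.array(ci['t'])
    s=s or state(); M=np.array(ci['mount'])
    Rt=Ro.from_rotvec(s['orientation']).as_matrix()
    Rcw=Rt@M[:3,:3]; tc=Rt@M[:3,3]+s['ee_pos']
    return ci['mtx'],ci['k1'],Rcw.T,-Rcw.T@tc
def proj(c,X):
    K,k,R,t=c; X=np.atleast_2d(X)
    P=cv2.projectPoints(X.astype(float),cv2.Rodrigues(R)[0],t.astype(float),K,np.array([k,0,0,0.]))[0]
    return P.reshape(-1,2)
def unproj(c,uv,z):
    K,k,R,t=c
    uv=np.atleast_2d(np.array(uv,float)).reshape(-1,1,2)
    n=cv2.undistortPoints(uv,K,np.array([k,0,0,0.])).reshape(-1,2)
    d=np.c_[n,np.ones(len(n))]@R; C=-R.T@t
    lam=(z-C[2])/d[:,2]
    return C+lam[:,None]*d
def yaw(s):  # tool x heading in world
    M=Ro.from_rotvec(s['orientation']).as_matrix(); return np.arctan2(M[1,0],M[0,0])
def delta(target,tyaw=None,s=None):
    """shift in tool axes and twist to bring TCP to target; twist so tool y is along line tyaw (mod pi) """
    s=s or state(); M=Ro.from_rotvec(s['orientation']).as_matrix()
    d=M.T@(np.array(target,float)-s['ee_pos'])
    tw=0
    if tyaw is not None:
        y=np.arctan2(M[1,1],M[0,1]); e=tyaw-y
        e=(e+np.pi/2)%np.pi-np.pi/2
        tw=-e   # tool z down
    return d.round(1),round(tw,3)
def show(name):
    im=camera(name); return im
E
python3 - <<'E'
from h import *
im=cv2.imread('pics/top0.png')
a=im[200:310,190:320]; cv2.imwrite('pics/c1.png',cv2.resize(a,None,fx=5,fy=5,interpolation=cv2.INTER_CUBIC))
im=cv2.imread('pics/scene0.png')
a=im[130:250,280:410]; cv2.imwrite('pics/c2.png',cv2.resize(a,None,fx=5,fy=5,interpolation=cv2.INTER_CUBIC))
camera('top')
ct=cam('top')
for n in ['crate','jaw_1','caddy','bail_left_bar','bail_right_bar','lip_edge','bay','oil_bottle','tool_holder_1','gauge_case','steel_block','tin']:
    z={'bail_left_bar':84,'bail_right_bar':84,'lip_edge':33,'bay':12}.get(n,0)
    for r in pinpoint('top',n): print(n,r['p'],r['xy'],unproj(ct,r['xy'],z).round(0))
E
```

```text
crate 0.96 [258.1, 259.9] [[549. 204.   0.]]
jaw_1 0.98 [277.4, 187.1] [[740. 156.   0.]]
jaw_1 0.87 [427.7, 215.9] [[ 662. -236.    0.]]
jaw_1 0.73 [370.9, 221.2] [[649. -87.   0.]]
jaw_1 0.72 [278.1, 252.3] [[568. 153.   0.]]
jaw_1 0.72 [224.2, 191.5] [[729. 296.   0.]]
jaw_1 0.68 [271.8, 331.0] [[367. 167.   0.]]
jaw_1 0.59 [476.4, 175.1] [[ 772. -369.    0.]]
jaw_1 0.56 [389.3, 284.2] [[ 485. -132.    0.]]
caddy 0.65 [457.8, 295.2] [[ 456. -308.    0.]]
bail_left_bar 0.66 [232.1, 259.8] [[539. 258.  84.]]
bail_right_bar 0.84 [277.0, 250.1] [[563. 148.  84.]]
bail_right_bar 0.17 [255.3, 262.5] [[533. 201.  84.]]
lip_edge 0.59 [258.6, 278.6] [[498. 198.  33.]]
bay 0.73 [254.9, 260.2] [[546. 211.  12.]]
bay 0.22 [328.1, 168.8] [[786.  23.  12.]]
oil_bottle 0.91 [151.0, 315.5] [[405. 478.   0.]]
oil_bottle 0.66 [427.3, 212.2] [[ 672. -235.    0.]]
tool_holder_1 0.82 [330.1, 169.3] [[788.  18.   0.]]
tool_holder_1 0.72 [382.6, 168.6] [[ 789. -120.    0.]]
gauge_case 0.78 [336.7, 324.9] [[382.   3.   0.]]
steel_block 0.92 [495.7, 227.2] [[ 632. -414.    0.]]
steel_block 0.51 [459.2, 294.1] [[ 459. -311.    0.]]
tin 0.81 [223.6, 193.8] [[723. 297.   0.]]
```

Run:
```python
from h import *
camera('scene')
c=cam('scene')
for n in ['crate','jaw_1','caddy','bail_left_bar','bail_right_bar','lip_edge','bay']:
    z={'bail_left_bar':84,'bail_right_bar':84,'lip_edge':33,'bay':12}.get(n,0)
    for r in pinpoint('scene',n): print(n,r['p'],r['xy'],unproj(c,r['xy'],z).round(0))
```

```text
crate 0.56 [339.1, 198.4] [[546. 218.   0.]]
jaw_1 0.89 [240.0, 278.5] [[ 491. -132.    0.]]
jaw_1 0.82 [304.3, 296.8] [[646. -84.   0.]]
jaw_1 0.76 [391.3, 245.5] [[737. 165.   0.]]
jaw_1 0.7 [272.2, 180.7] [[365. 164.   0.]]
jaw_1 0.65 [272.8, 419.3] [[ 763. -365.    0.]]
jaw_1 0.59 [271.0, 348.3] [[ 662. -236.    0.]]
caddy 0.57 [182.6, 323.7] [[ 461. -304.    0.]]
caddy 0.23 [346.2, 125.1] [[410. 465.   0.]]
bail_left_bar 0.74 [349.3, 169.4] [[549. 252.  84.]]
bail_left_bar 0.3 [325.2, 188.1] [[535. 163.  84.]]
bail_right_bar 0.7 [327.9, 190.5] [[545. 161.  84.]]
lip_edge 0.89 [321.2, 188.8] [[504. 193.  33.]]
bay 0.98 [336.7, 203.4] [[556. 191.  12.]]
```

View pics/c1.png

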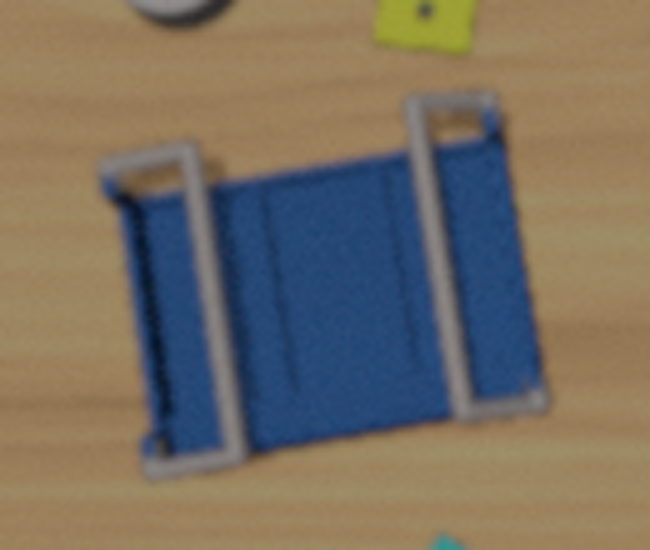

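View pics/c2.png

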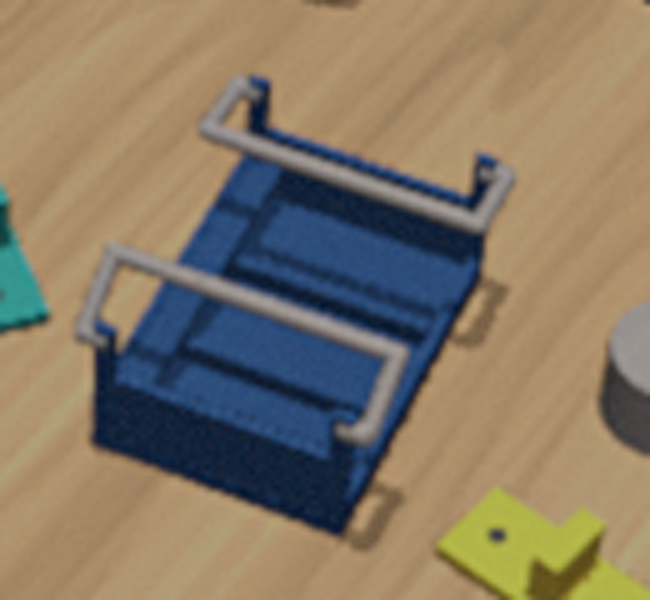

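Run:
```python
from h import *
ct=cam('top')
p=np.array([[108,180],[155,440],[490,115],[538,395]])/5.+[190,200]
X=unproj(ct,p,92); print(X.round(0), X.mean(0))
print(np.arctan2(X[0,1]-X[1,1],X[0,0]-X[1,0]),np.arctan2(X[2,1]-X[3,1],X[2,0]-X[3,0]), np.linalg.norm(X[0]-X[2]),np.linalg.norm(X[0]-X[1]))
print(delta([500,205,330],np.pi/2+.15), yaw(state()))
```

```text
[[597. 308.  92.]
 [470. 282.  92.]
 [628. 121.  92.]
 [492.  97.  92.]] [546.87737306 202.1207029   92.        ]
0.20154759920421933 0.1738768857021789 189.1360537326035 129.367081792643
(array([ 540.4, -647.4,  -92.3]), np.float64(0.244)) 0.39382429915542533
```

Run:
```python
from h import *
print(delta([595,210,300],np.pi/2+.18))
```

```text
(array([ 630. , -615.6,  -62.3]), np.float64(0.214))
```

Call:
{"api": "arm_command", "payload": {
  "claw": [90,90,90,90,90],
  "delta_pos": [
    [29,-28,-8],
    [58,-56,-20],
    [87,-85,-30],
    [116,-113,-40],
    [145,-142,-50]
  ],
  "twist": [0,0,0,0,0]
}}

```text
t: 1.62
ee_pos: [328.9, -412.9, 287.9]
orientation: [3.081, 0.614, 0.0]
wrist_force: [0.4, 0.7, 0.3]
opening: 0.984
```

Call:
{"api": "arm_command", "payload": {
  "claw": [60,40,20,10,5],
  "delta_pos": [
    [29,-28,0],
    [58,-56,0],
    [87,-85,0],
    [116,-113,0],
    [145,-142,0]
  ],
  "twist": [0,0,0,0,0]
}}

```text
t: 2.03
ee_pos: [408.2, -226.2, 287.9]
orientation: [3.08, 0.614, 0.001]
wrist_force: [0.2, -1.0, -0.5]
opening: 0.664
```

Call:
{"api": "arm_command", "payload": {
  "claw": [30,30,30,30,30],
  "delta_pos": [
    [29,-28,0],
    [58,-56,0],
    [87,-85,0],
    [116,-113,0],
    [145,-142,0]
  ],
  "twist": [0,0,0,0,0]
}}

```text
t: 2.45
ee_pos: [487.7, -39.5, 287.9]
orientation: [3.08, 0.613, 0.001]
wrist_force: [1.0, -1.1, 0.5]
opening: 0.342
```

Call:
{"api": "arm_command", "payload": {
  "claw": [30,30,30,30,30],
  "delta_pos": [
    [29,-28,0],
    [58,-56,0],
    [87,-85,0],
    [116,-113,0],
    [145,-142,0]
  ],
  "twist": [0,0,0.07,0.14,0.214]
}}

```text
t: 2.87
ee_pos: [567.3, 147.1, 287.3]
orientation: [3.129, 0.275, 0.0]
wrist_force: [0.2, -0.3, 0.1]
opening: 0.328
```

Run:
```python
from h import *
print(delta([610,215,300],np.pi/2+.18))
```

```text
(array([ 53.9, -59.4, -12.7]), np.float64(-0.005))
```

Call:
{"api": "arm_command", "payload": {
  "claw": [30,30,30],
  "delta_pos": [
    [27,-30,-6],
    [54,-59,-12],
    [54,-59,-12]
  ],
  "twist": [0,0,0]
}}

```text
t: 3.12
ee_pos: [610.1, 222.8, 300.0]
orientation: [-3.12, -0.294, -0.003]
wrist_force: [-0.9, 0.6, 0.5]
opening: 0.33
```

Run:
```python
from h import *
s=state(); im=camera('wrist'); cv2.imwrite('pics/w1.png',im[:,:,::-1])
import pickle; pickle.dump(s,open('w1.pkl','wb')); print(s['ee_pos'])
```

```text
[610.13958178 222.79711099 300.00012264]
```

View pics/w1.png

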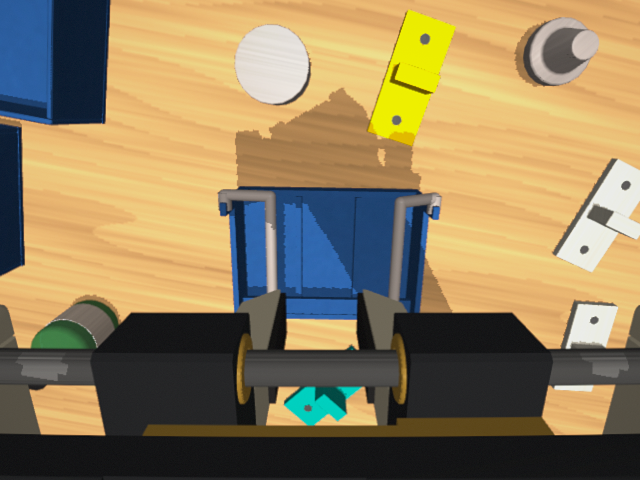

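Run:
```python
from h import *
im=cv2.imread('pics/w1.png')
a=im[175:330,205:450]; cv2.imwrite('pics/w1z.png',cv2.resize(a,None,fx=3.2,fy=3.2,interpolation=cv2.INTER_CUBIC))
```

```text
(no output)
```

View pics/w1z.png

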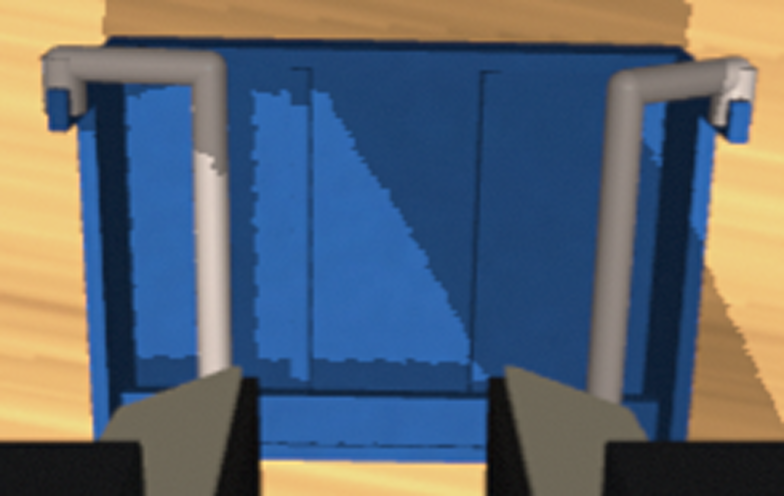

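```bash
cat > fitc.py <<'E'
from h import *
import pickle
from scipy.optimize import least_squares
s=pickle.load(open('w1.pkl','rb')); c=cam('wrist',s)
z=lambda u,v:(205+(u)/3.2,175+v/3.2)
m=np.array([[70,97.5,0],[70,-97.5,0],[-46,91.5,39],[-46,-91.5,39]],float)
uv=np.array([z(107,38),z(690,47),z(122,390),z(657,403)])
def W(p,X): 
    ca,sa=np.cos(p[2]),np.sin(p[2]); X=np.atleast_2d(X)
    return np.c_[p[0]+ca*X[:,0]-sa*X[:,1],p[1]+sa*X[:,0]+ca*X[:,1],X[:,2]]
r=least_squares(lambda p:(proj(c,W(p,m))-uv).ravel(),[547,202,.18])
if __name__=='__main__':
    print(r.x,r.fun.round(1))
    p=r.x
    C0=-c[2].T@c[3]
    for nm,sg,b in [('L',1,[(210,60),(215,370)]),('R',-1,[(626,80),(603,400)])]:
        def f(q):
            th=q[0]; X=[[q[1],sg*(94.5-42*np.cos(th)),84+42*np.sin(th)],[q[2],sg*(94.5-42*np.cos(th)),84+42*np.sin(th)]]
            return (proj(c,W(p,X))-np.array([z(*b[0]),z(*b[1])])).ravel()
        for t0 in(.2,1.):
            q=least_squares(f,[t0,60,-60]); print(nm,q.x,q.fun.round(1))
E
python3 fitc.py
```

```text
[5.49482389e+02 2.05765454e+02 1.68191698e-01] [ 2.1 -1.1 -2.5 -0.2 -0.1  0.8  0.6  0.3]
L [  0.14268114  78.40399172 -14.21885219] [-0.  0.  0. -0.]
L [  0.14268114  78.40399172 -14.21885219] [-0.  0.  0. -0.]
R [  0.56107359  78.440128   -13.65014397] [ 0.3  0.  -0.3 -0. ]
R [  0.56107359  78.440128   -13.65014408] [ 0.3  0.  -0.3 -0. ]
```

Run:
```python
from fitc import *
p=r.x; ct=cam('top'); cs=cam('scene')
for nm,sg,th in [('L',1,.14),('R',-1,.56)]:
    X=W(p,[[0,sg*(94.5-42*np.cos(th)),84+42*np.sin(th)]]); print(X.round(1),proj(ct,X),proj(cs,X))
im=cv2.imread('pics/top0.png')
im=cv2.resize(im[200:310,190:320],None,fx=5,fy=5,interpolation=cv2.INTER_CUBIC)
def L(c,a,b,col):
    q=(proj(ct,W(p,[a,b]))-[190,200])*5+2; q=q.round().astype(int); cv2.line(im,tuple(map(int,q[0])),tuple(map(int,q[1])),col,1)
for x in(-70,70): L(0,[x,-97.5,0],[x,97.5,0],(0,255,0))
for y in(-97.5,97.5): L(0,[-70,y,0],[70,y,0],(0,255,0)); L(0,[-70,y,60],[70,y,60],(0,255,255))
L(0,[-46,-91.5,39],[-46,91.5,39],(0,0,255))
for sg,th in((1,.14),(-1,.56)):
    y=sg*(94.5-42*np.cos(th));zz=84+42*np.sin(th); L(0,[-76,y,zz],[76,y,zz],(255,0,255))
cv2.imwrite('pics/ov.png',im)
```

```text
[[540.6 257.9  89.9]] [[231.60086473 259.04252547]] [[347.75499176 165.06047438]]
[[559.3 147.7 106.3]] [[276.43362097 250.41865133]] [[330.31323584 190.46831509]]
```

View pics/ov.png

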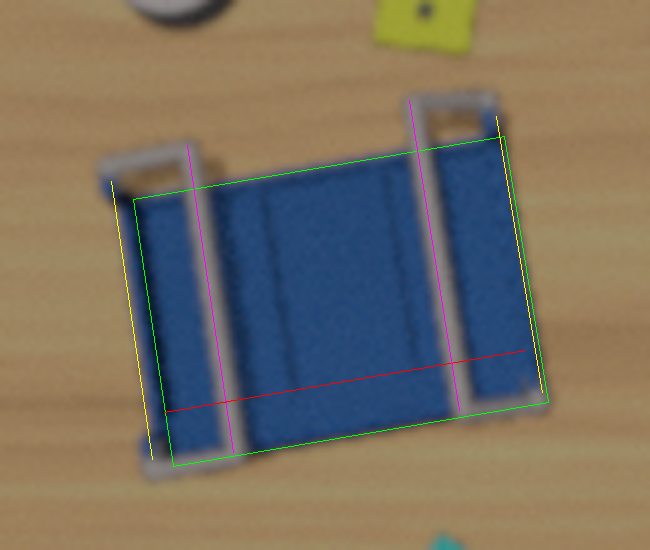

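```bash
cat >> h.py <<'E'
CP=np.array([549.5,205.8,0.168])
def W(X,p=CP):
    ca,sa=np.cos(p[2]),np.sin(p[2]); X=np.atleast_2d(np.array(X,float))
    return np.c_[p[0]+ca*X[:,0]-sa*X[:,1],p[1]+sa*X[:,0]+ca*X[:,1],X[:,2]]
def inC(X,p=CP):
    ca,sa=np.cos(p[2]),np.sin(p[2]); X=np.atleast_2d(np.array(X,float))
    d=X-[p[0],p[1],0]
    return np.c_[ca*d[:,0]+sa*d[:,1],-sa*d[:,0]+ca*d[:,1],X[:,2]]
def bar(sg,th): return [0,sg*(94.5-42*np.cos(th)),84+42*np.sin(th)]
E
python3 - <<'E'
from h import *
print(delta(W(bar(-1,.56))[0]+[0,0,60],np.pi/2+.168)); print(delta(W(bar(-1,.56))[0]-[0,0,6]))
E
```

```text
(array([-62.2,  61.6, 132.8]), np.float64(0.019))
(array([-62.3,  61.9, 198.8]), 0)
```

Call:
{"api": "arm_command", "payload": {
  "claw": [40,40,40,40,40],
  "delta_pos": [
    [-16,15,33],
    [-31,31,66],
    [-47,46,100],
    [-62,62,133],
    [-62,62,133]
  ],
  "twist": [0.019,0.019,0.019,0.019,0.019]
}}

```text
t: 3.58
ee_pos: [552.2, 132.6, 159.2]
orientation: [3.125, 0.244, -0.023]
wrist_force: [-1.4, -2.6, -0.9]
opening: 0.435
```

Run:
```python
from h import *
s=state(); print(s['ee_pos'],yaw(s)); print(delta(W(bar(-1,.56))[0]-[0,0,6],np.pi/2+.168))
im=camera('wrist'); cv2.imwrite('pics/w2.png',im[:,:,::-1])
```

```text
[552.23017959 132.62670496 159.20814818] 0.15556383135586271
(array([ 10.2, -14.1,  58.7]), np.float64(-0.012))
```

View pics/w2.png

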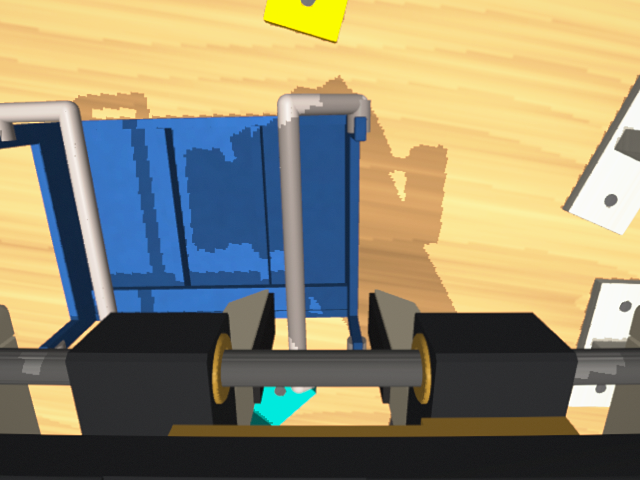

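Call:
{"api": "arm_command", "payload": {
  "claw": [40,40,40],
  "delta_pos": [
    [10,-14,0],
    [10,-14,0],
    [10,-14,0]
  ],
  "twist": [-0.012,-0.012,-0.012]
}}

```text
t: 3.88
ee_pos: [568.0, 157.9, 168.1]
orientation: [-3.129, -0.272, -0.004]
wrist_force: [-0.6, 0.2, -0.7]
opening: 0.434
```

Run:
```python
from h import *
s=state(); print(s['ee_pos'],yaw(s)); print(delta(W(bar(-1,.56))[0]-[0,0,6],np.pi/2+.168))
im=camera('wrist'); cv2.imwrite('pics/w3.png',im[:,:,::-1])
```

```text
[567.98418363 157.87662066 168.05185735] 0.17357130594067546
(array([-10.4,   8.6,  67.7]), np.float64(0.006))
```

View pics/w3.png

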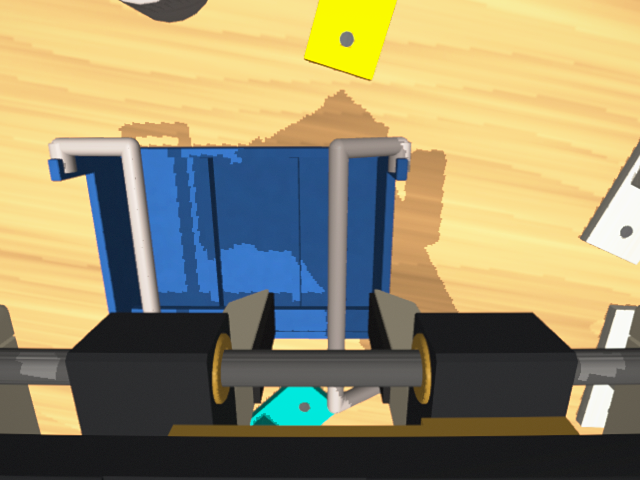

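Call:
{"api": "arm_command", "payload": {
  "claw": [40,40,40],
  "delta_pos": [
    [0,0,0],
    [0,0,0],
    [0,0,0]
  ],
  "twist": [0,0,0]
}}

```text
t: 4.18
ee_pos: [566.9, 156.2, 166.7]
orientation: [3.129, 0.27, 0.001]
wrist_force: [0.4, -0.1, 0.9]
opening: 0.438
```

Run:
```python
from h import *
s=state(); print(s['ee_pos'],yaw(s),s['dq'].round(3)); print(delta(W(bar(-1,.56))[0]-[0,0,6],np.pi/2+.168))
```

```text
[566.94690719 156.22691946 166.67848134] 0.17239021227567405 [-0.001  0.002 -0.001  0.002 -0.001 -0.002 -0.   ]
(array([-9. ,  7.1, 66.4]), np.float64(0.004))
```

Call:
{"api": "arm_command", "payload": {
  "claw": [40,40,40,40,40],
  "delta_pos": [
    [-9,7,15],
    [-9,7,35],
    [-9,7,55],
    [-9,7,66],
    [-9,7,66]
  ],
  "twist": [0.004,0.004,0.004,0.004,0.004]
}}

```text
t: 4.6
ee_pos: [557.4, 147.3, 98.0]
orientation: [3.13, 0.264, -0.007]
wrist_force: [-0.5, -0.7, -0.7]
opening: 0.434
```

Call:
{"api": "arm_command", "payload": {
  "claw": [5,5,5,5,5],
  "delta_pos": [
    [0,0,0],
    [0,0,0],
    [0,0,0],
    [0,0,0],
    [0,0,0]
  ],
  "twist": [0,0,0,0,0],
  "newtons": 15
}}

```text
t: 5.02
ee_pos: [559.8, 148.4, 101.2]
orientation: [-3.13, -0.265, -0.002]
wrist_force: [0.5, -0.3, -0.9]
opening: 0.124
```

Run:
```python
from h import *
s=state(); print(s['ee_pos'],yaw(s),s['opening']*92,s['wrist_force']); print(inC(s['ee_pos']))
```

```text
[559.77399971 148.39679616 101.24271675] 0.16879027674693858 11.371724963105969 [ 0.47352496 -0.27494814 -0.9314356 ]
[[  0.53091564 -58.31295748 101.24271675]]
```

Call:
{"api": "arm_command", "payload": {
  "claw": [5,5,5,5,5],
  "delta_pos": [
    [0,4,-6],
    [0,9.5,-10.6],
    [0,22.4,-17.6],
    [0,36.8,-19.7],
    [0,36.8,-19.7]
  ],
  "twist": [0,0,0,0,0]
}}

```text
t: 5.43
ee_pos: [566.3, 110.8, 122.2]
orientation: [-3.131, -0.262, -0.002]
wrist_force: [-3.2, 0.1, 9.4]
opening: 0.101
```

Call:
{"api": "arm_command", "payload": {
  "claw": [5,5,5,5,5],
  "delta_pos": [
    [0,14.3,3],
    [0,26.8,10.7],
    [0,34.8,20.3],
    [0,39.6,32],
    [0,40.8,44]
  ],
  "twist": [0,0,0,0,0]
}}

```text
t: 5.85
ee_pos: [573.4, 72.2, 76.6]
orientation: [-3.129, -0.264, -0.004]
wrist_force: [-2.8, 4.7, 23.1]
opening: 0.099
```

Call:
{"api": "arm_command", "payload": {
  "claw": [5,5,5],
  "delta_pos": [
    [0,0,1],
    [0,0,2],
    [0,0,2]
  ],
  "twist": [0,0,0]
}}

```text
t: 6.1
ee_pos: [573.4, 72.2, 74.8]
orientation: [3.13, 0.266, 0.003]
wrist_force: [-0.9, 2.2, 10.5]
opening: 0.104
```

Run:
```python
from h import *
s=state(); print(s['ee_pos'],yaw(s),s['opening']*92,s['wrist_force']); print(inC(s['ee_pos']))
im=camera('wrist'); cv2.imwrite('pics/w4.png',im[:,:,::-1])
```

```text
[573.38784755  72.23092734  74.83848856] 0.16929917677859901 9.56095783631317 [-0.86114644  2.15439266 10.46107904]
[[   1.21733721 -135.6828822    74.83848856]]
```

View pics/w4.png

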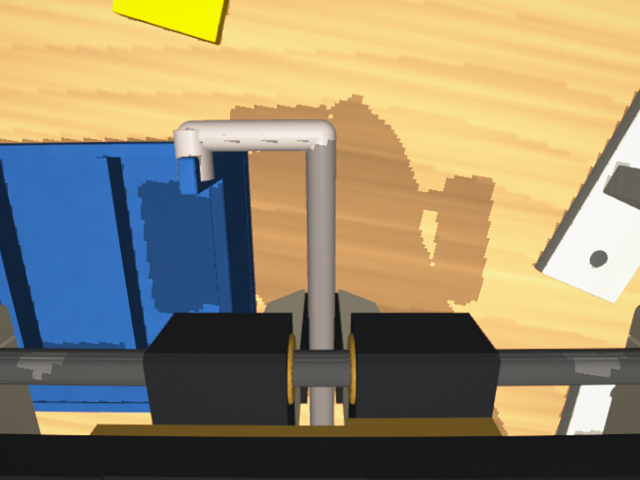

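Call:
{"api": "arm_command", "payload": {
  "claw": [40,40,40,40,40],
  "delta_pos": [
    [0,0,0],
    [0,0,0],
    [0,0,-30],
    [0,0,-65],
    [0,0,-90]
  ],
  "twist": [0,0,0,0,0]
}}

```text
t: 6.57
ee_pos: [572.1, 71.0, 164.9]
orientation: [3.13, 0.264, -0.002]
wrist_force: [1.2, 0.3, -0.8]
opening: 0.407
```

Call:
{"api": "arm_command", "payload": {
  "claw": [40,40,40,40,40],
  "delta_pos": [
    [0,-35,0],
    [0,-75,0],
    [0,-115,0],
    [0,-155,0],
    [0,-189,0]
  ],
  "twist": [0,0,0,0,0]
}}

```text
t: 6.98
ee_pos: [539.6, 259.6, 163.4]
orientation: [3.13, 0.265, -0.001]
wrist_force: [-0.1, 0.8, -0.2]
opening: 0.438
```

Call:
{"api": "arm_command", "payload": {
  "claw": [40,40,40,40],
  "delta_pos": [
    [0,0,0],
    [0,0,0],
    [0,0,0],
    [0,0,0]
  ],
  "twist": [0,0,0,0]
}}

```text
t: 7.32
ee_pos: [541.1, 255.5, 163.2]
orientation: [3.129, 0.261, -0.002]
wrist_force: [0.9, -0.9, -0.4]
opening: 0.436
```

Run:
```python
from h import *
s=state(); print(s['ee_pos'],yaw(s)); print(delta(W(bar(1,.14))[0]-[0,0,6],np.pi/2+.168),inC(s['ee_pos']))
im=camera('wrist'); cv2.imwrite('pics/w5.png',im[:,:,::-1])
c=cam('wrist',s)
for th in (0,.14,.3): print(proj(c,W([[60]+bar(1,th)[1:],[0]+bar(1,th)[1:]])))
```

```text
[541.07458892 255.53865283 163.18096094] 0.16613858160849934
(array([ 0.1, -2.6, 79.3]), np.float64(-0.002)) [[1.00509768e-02 5.04472104e+01 1.63180961e+02]]
[[316.73081664 157.6583542 ]
 [317.25739873 261.787507  ]]
[[315.85353331 158.76227176]
 [316.45924045 265.30420108]]
[[312.85741742 160.07062916]
 [313.71278676 269.44349548]]
```

View pics/w5.png

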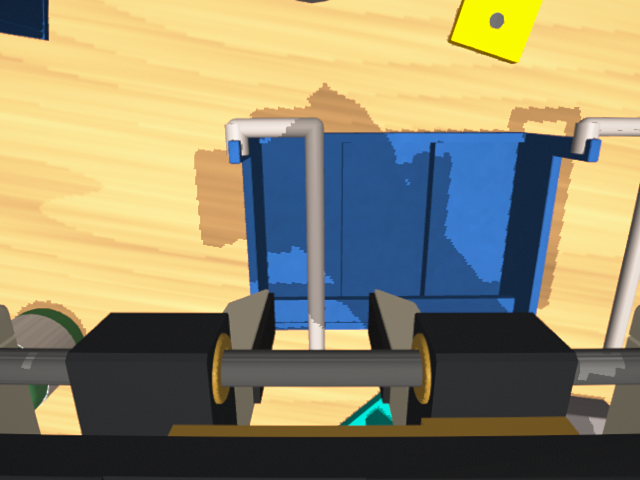

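Call:
{"api": "arm_command", "payload": {
  "claw": [40,40,40,40,40],
  "delta_pos": [
    [0,-3,20],
    [0,-3,40],
    [0,-3,60],
    [0,-3,76],
    [0,-3,76]
  ],
  "twist": [0,0,0,0,0]
}}

```text
t: 7.78
ee_pos: [538.6, 257.4, 84.6]
orientation: [3.128, 0.26, -0.009]
wrist_force: [-0.3, -0.6, -0.4]
opening: 0.437
```

Call:
{"api": "arm_command", "payload": {
  "claw": [5,5,5,5,5],
  "delta_pos": [
    [0,0,0],
    [0,0,0],
    [0,0,0],
    [0,0,0],
    [0,0,0]
  ],
  "twist": [0,0,0,0,0]
}}

```text
t: 8.2
ee_pos: [541.0, 259.8, 89.1]
orientation: [3.128, 0.264, 0.003]
wrist_force: [1.8, -7.3, 2.2]
opening: 0.124
```

Run:
```python
from h import *
s=state(); print(s['ee_pos'],yaw(s),s['opening']*92,inC(s['ee_pos']),s['wrist_force'])
```

```text
[540.99785148 259.7938811   89.08264619] 0.16839798752886628 11.413796416359741 [[ 0.64591421 54.65536132 89.08264619]] [ 1.75332043 -7.34911728  2.24477219]
```

Call:
{"api": "arm_command", "payload": {
  "claw": [5,5,5,5,5],
  "delta_pos": [
    [0,-1,-5],
    [0,-3.3,-10],
    [0,-12.5,-21],
    [0,-25,-29],
    [0,-39,-32]
  ],
  "twist": [0,0,0,0,0]
}}

```text
t: 8.62
ee_pos: [538.3, 289.0, 122.5]
orientation: [3.117, 0.249, 0.005]
wrist_force: [-1.4, -12.9, 18.1]
opening: 0.102
```

Call:
{"api": "arm_command", "payload": {
  "claw": [5,5,5,5,5],
  "delta_pos": [
    [0,-15,3],
    [0,-27.5,10],
    [0,-37,21],
    [0,-42,32.5],
    [0,-43,46]
  ],
  "twist": [0,0,0,0,0]
}}

```text
t: 9.03
ee_pos: [528.9, 341.8, 75.5]
orientation: [3.129, 0.264, 0.008]
wrist_force: [1.8, -8.9, 23.0]
opening: 0.099
```

Call:
{"api": "arm_command", "payload": {
  "claw": [5,5,5],
  "delta_pos": [
    [0,0,1],
    [0,0,2],
    [0,0,2]
  ],
  "twist": [0,0,0]
}}

```text
t: 9.28
ee_pos: [528.5, 341.6, 73.2]
orientation: [3.13, 0.263, 0.006]
wrist_force: [3.6, -3.3, 8.6]
opening: 0.101
```

Run:
```python
from h import *
s=state(); print(s['ee_pos'],yaw(s),s['opening']*92,s['wrist_force']); print(inC(s['ee_pos']))
im=camera('wrist'); cv2.imwrite('pics/w6.png',im[:,:,::-1])
```

```text
[528.45766751 341.6494986   73.21951525] 0.16784139585495594 9.332826953622831 [ 3.57228712 -3.2860167   8.63650764]
[[  1.96942825 137.45540142  73.21951525]]
```

View pics/w6.png

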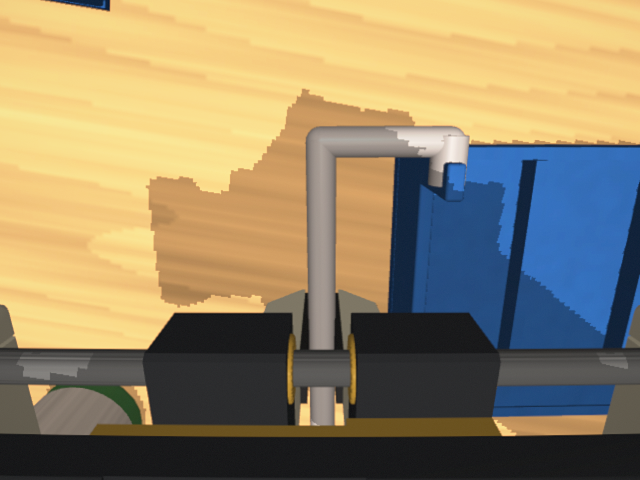

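```bash
sed -i 's/CP=np.array(\[549.5,205.8/CP=np.array([549.3,206.7/' h.py
python3 - <<'E'
from h import *
print(delta([640,-150,340]))
E
```

```text
(array([  28.8,  503.5, -266.4]), 0)
```

Call:
{"api": "arm_command", "payload": {
  "claw": [40,60,60,60,60],
  "delta_pos": [
    [0,0,0],
    [0,0,0],
    [0,0,-20],
    [0,0,-60],
    [0,0,-100]
  ],
  "twist": [0,0,0,0,0]
}}

```text
t: 9.75
ee_pos: [523.6, 341.5, 170.5]
orientation: [3.129, 0.267, -0.01]
wrist_force: [0.9, 0.1, 0.6]
opening: 0.413
```

Call:
{"api": "arm_command", "payload": {
  "claw": [60,60,60,60,60],
  "delta_pos": [
    [2,36,-15],
    [5,74,-30],
    [7,113,-45],
    [9,152,-60],
    [11,190,-75]
  ],
  "twist": [0,0,0,0,0]
}}

```text
t: 10.17
ee_pos: [568.1, 155.4, 246.9]
orientation: [-3.13, -0.267, 0.003]
wrist_force: [1.3, 0.3, -0.4]
opening: 0.658
```

Call:
{"api": "arm_command", "payload": {
  "claw": [60,60,60,60,60],
  "delta_pos": [
    [2,36,-15],
    [5,74,-30],
    [7,113,-45],
    [9,152,-60],
    [11,190,-75]
  ],
  "twist": [0,0,0,0,0]
}}

```text
t: 10.58
ee_pos: [611.3, -30.1, 322.0]
orientation: [-3.129, -0.266, 0.002]
wrist_force: [0.4, -0.4, -0.4]
opening: 0.652
```

Call:
{"api": "arm_command", "payload": {
  "claw": [60,60,60,60,60],
  "delta_pos": [
    [2,36,-5],
    [5,74,-10],
    [7,113,-16],
    [7,123,-16],
    [7,123,-16]
  ],
  "twist": [0,0,0,0,0]
}}

```text
t: 11.0
ee_pos: [639.1, -154.3, 336.4]
orientation: [3.131, 0.254, -0.003]
wrist_force: [-0.4, -0.1, 0.1]
opening: 0.654
```

Call:
{"api": "arm_command", "payload": {
  "claw": [60,60,60],
  "delta_pos": [
    [0,0,0],
    [0,0,0],
    [0,0,0]
  ],
  "twist": [0,0,0]
}}

```text
t: 11.25
ee_pos: [639.2, -146.1, 337.9]
orientation: [-3.129, -0.271, 0.001]
wrist_force: [-0.2, 0.3, 0.4]
opening: 0.657
```

Run:
```python
from h import *
s=state(); im=camera('wrist'); cv2.imwrite('pics/w7.png',im[:,:,::-1])
import pickle; pickle.dump(s,open('w7.pkl','wb')); print(s['ee_pos'])
im=camera('top'); cv2.imwrite('pics/top7.png',im[:,:,::-1])
```

```text
[ 639.15062018 -146.13487412  337.85600496]
```

View pics/w7.png

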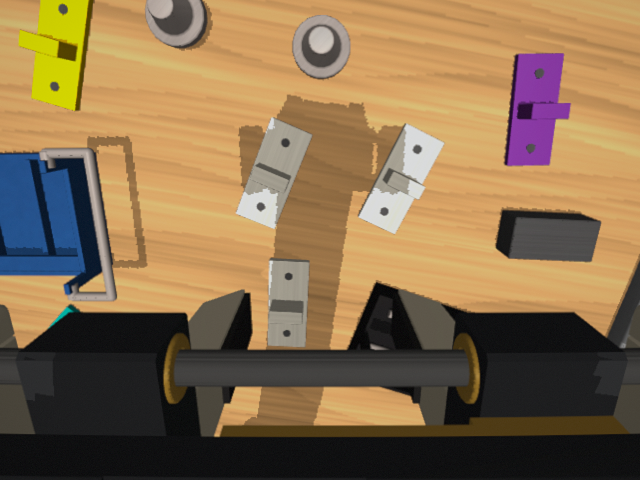

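View pics/top7.png

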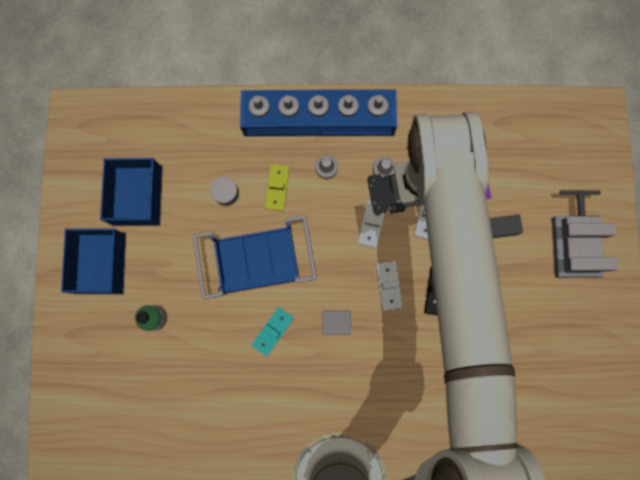

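Run:
```python
from h import *
import pickle
s=pickle.load(open('w7.pkl','rb')); c=cam('wrist',s)
for n,h in dict(A=[(285,142),(261,207)],B=[(417,149),(384,211)],C=[(289,276),(287,333)]).items():
    X=unproj(c,h,10); d=X[0]-X[1]; ce=X.mean(0); an=np.arctan2(d[1],d[0])
    print(n,ce.round(1),np.linalg.norm(d).round(1),an.round(3), delta([ce[0],ce[1],120],an,s))
    print(cam and proj(cam('top'),ce))
```

```text
A [645.1 -87.8  10. ] 80.8 -0.212 (array([ 16. , -56.2, 217.9]), np.float64(-1.186))
[[371.31516823 221.90746128]]
B [ 664.4 -234.3   10. ] 79.8 -0.272 (array([  9.8,  91.4, 217.7]), np.float64(-1.126))
[[427.75608278 214.44447301]]
C [ 484.8 -129.6   10. ] 80.1 0.116 (array([-149.1,  -42.5,  218. ]), np.float64(-1.514))
[[388.59728491 284.06235756]]
```

Call:
{"api": "arm_command", "payload": {
  "claw": [60,60,60,60,60],
  "delta_pos": [
    [4,-12,30],
    [8,-24,70],
    [12,-36,105],
    [16,-48,140],
    [16,-56,170]
  ],
  "twist": [-0.1,-0.22,-0.34,-0.46,-0.58]
}}

```text
t: 11.77
ee_pos: [645.3, -88.3, 166.3]
orientation: [-2.918, -1.162, -0.0]
wrist_force: [0.1, -0.6, 0.1]
opening: 0.654
```

Call:
{"api": "arm_command", "payload": {
  "claw": [60,60,60,60,60],
  "delta_pos": [
    [0,0,20],
    [0,0,40],
    [0,0,48],
    [0,0,48],
    [0,0,48]
  ],
  "twist": [-0.12,-0.24,-0.36,-0.48,-0.606]
}}

```text
t: 12.18
ee_pos: [645.1, -90.1, 119.2]
orientation: [-2.44, -1.976, 0.001]
wrist_force: [0.3, 0.5, -0.9]
opening: 0.654
```

Call:
{"api": "arm_command", "payload": {
  "claw": [60,60,60],
  "delta_pos": [
    [0,0,0],
    [0,0,0],
    [0,0,0]
  ],
  "twist": [0,0,0]
}}

```text
t: 12.43
ee_pos: [645.8, -90.8, 120.4]
orientation: [2.452, 1.964, 0.001]
wrist_force: [1.0, -0.0, -0.0]
opening: 0.653
```

Run:
```python
from h import *
s=state(); im=camera('wrist'); cv2.imwrite('pics/w8.png',im[:,:,::-1])
print(s['ee_pos'],yaw(s),s['q'].round(2)); print(delta([645.1,-87.8,36],-.212))
```

```text
[645.8213408  -90.81365318 120.41978974] 1.3508347425263398 [ 0.69  0.78 -0.88  1.63  0.67  1.07 -0.61]
(array([ 2.9, -1.5, 84.5]), np.float64(-0.007))
```

View pics/w8.png

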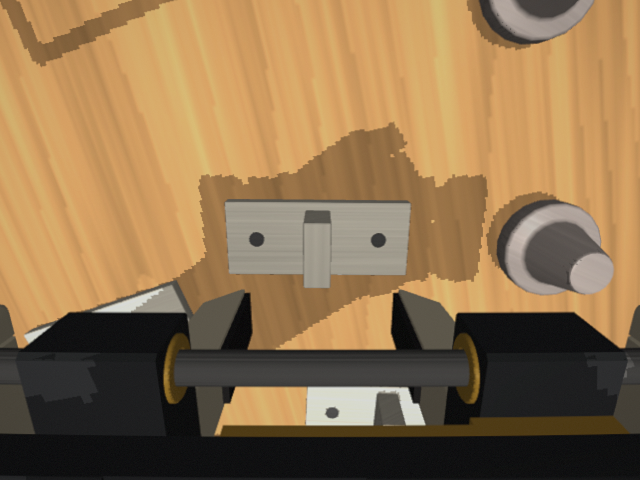

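Run:
```python
from h import *
s=state();c=cam('wrist',s)
X=unproj(c,[(257,240),(378.5,240)],10); d=X[0]-X[1]; ce=X.mean(0); print(ce,np.linalg.norm(d),np.arctan2(d[1],d[0])); 
print(delta([ce[0],ce[1],36],np.arctan2(d[1],d[0])))
```

```text
[645.64245402 -87.87531758  10.        ] 79.67829861005521 2.921840072064923
(array([ 3. , -0.9, 84.5]), np.float64(0.0))
```

Call:
{"api": "arm_command", "payload": {
  "claw": [50,40,40,40,40],
  "delta_pos": [
    [3,-1,25],
    [3,-1,55],
    [3,-1,78],
    [3,-1,84],
    [3,-1,84]
  ],
  "twist": [0,0,0,0,0]
}}

```text
t: 12.9
ee_pos: [643.8, -88.0, 34.4]
orientation: [-2.448, -1.965, 0.004]
wrist_force: [0.0, 0.6, -0.1]
opening: 0.44
```

Call:
{"api": "arm_command", "payload": {
  "claw": [10,10,10,10,10],
  "delta_pos": [
    [0,0,0],
    [0,0,0],
    [0,0,0],
    [0,0,0],
    [0,0,0]
  ],
  "twist": [0,0,0,0,0],
  "newtons": 30
}}

```text
t: 13.32
ee_pos: [645.9, -88.1, 37.5]
orientation: [2.448, 1.967, 0.001]
wrist_force: [-2.3, -0.6, 5.8]
opening: 0.171
```

Run:
```python
from h import *
s=state(); print(s['ee_pos'],yaw(s),s['opening']*92,s['wrist_force'])
t=W([16,64,150])[0]; print(t,delta(t,.168))
```

```text
[645.86125942 -88.0828493   37.50199652] 1.3535310798082525 15.757826649691962 [-2.32145703 -0.5805424   5.75136898]
[554.37324464 272.47432773 150.        ] (array([ 332.3, -166.9, -112.7]), np.float64(-0.385))
```

Call:
{"api": "arm_command", "payload": {
  "claw": [10,10,10,10,10],
  "delta_pos": [
    [0,0,-20],
    [0,0,-50],
    [0,0,-85],
    [20,-10,-115],
    [50,-25,-125]
  ],
  "twist": [0,0,0,0,0]
}}

```text
t: 13.73
ee_pos: [635.1, -38.2, 165.6]
orientation: [2.452, 1.954, 0.006]
wrist_force: [1.6, 0.8, -2.0]
opening: 0.17
```

Call:
{"api": "arm_command", "payload": {
  "claw": [10,10,10,10,10],
  "delta_pos": [
    [32,-16,0],
    [65,-33,0],
    [99,-49,0],
    [132,-66,0],
    [165,-83,0]
  ],
  "twist": [0,0,0,0,0]
}}

```text
t: 14.15
ee_pos: [585.5, 146.3, 161.3]
orientation: [2.449, 1.967, 0.0]
wrist_force: [1.6, 0.0, -2.2]
opening: 0.171
```

Call:
{"api": "arm_command", "payload": {
  "claw": [10,10,10,10,10],
  "delta_pos": [
    [32,-16,0],
    [65,-33,0],
    [95,-47,0],
    [110,-55,0],
    [117,-59,0]
  ],
  "twist": [-0.1,-0.2,-0.3,-0.36,-0.385]
}}

```text
t: 14.57
ee_pos: [551.6, 276.3, 161.6]
orientation: [-2.016, -2.407, -0.003]
wrist_force: [-0.2, 0.4, -2.2]
opening: 0.171
```

Call:
{"api": "arm_command", "payload": {
  "claw": [10,10,10],
  "delta_pos": [
    [0,0,0],
    [0,0,0],
    [0,0,0]
  ],
  "twist": [0,0,0]
}}

```text
t: 14.82
ee_pos: [554.9, 269.4, 160.6]
orientation: [2.031, 2.395, -0.002]
wrist_force: [0.1, 0.2, -1.7]
opening: 0.172
```

Run:
```python
from h import *
s=state(); print(s['ee_pos'],yaw(s),s['opening']*92,s['wrist_force'])
t=W([17,63,85])[0]; print(inC(s['ee_pos']),delta(t,.168))
im=camera('wrist'); cv2.imwrite('pics/w9.png',im[:,:,::-1])
```

```text
[554.87106188 269.43997476 160.64263559] 1.7344730760813134 15.799695042033296 [ 0.05635963  0.17877948 -1.65897601]
[[ 15.98343183  60.92512676 160.64263559]] (array([ 2.2,  1. , 75.6]), np.float64(-0.004))
```

View pics/w9.png

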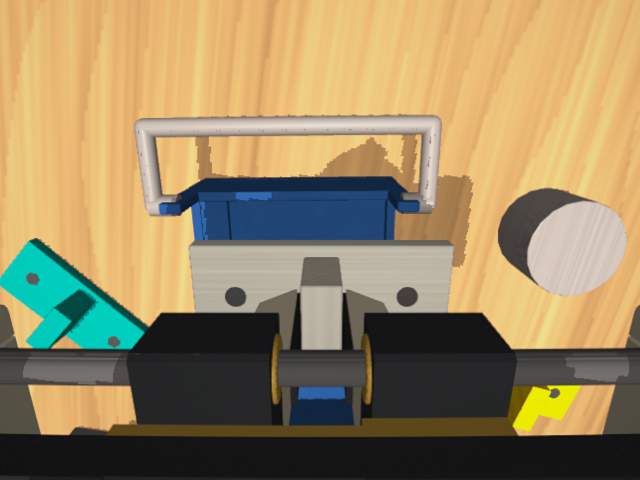

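Call:
{"api": "arm_command", "payload": {
  "claw": [10,10,10,10,10],
  "delta_pos": [
    [2,1,20],
    [2,1,45],
    [2,1,65],
    [2,1,80],
    [2,1,87]
  ],
  "twist": [-0.004,-0.004,-0.004,-0.004,-0.004]
}}

```text
t: 15.28
ee_pos: [554.2, 271.6, 71.7]
orientation: [-2.026, -2.401, 0.005]
wrist_force: [1.1, -0.4, -2.8]
opening: 0.171
```

Call:
{"api": "arm_command", "payload": {
  "claw": [10,10,10,10],
  "delta_pos": [
    [0,0,0],
    [0,0,0],
    [0,0,0],
    [0,0,0]
  ],
  "twist": [0,0,0,0]
}}

```text
t: 15.62
ee_pos: [555.2, 274.8, 75.5]
orientation: [2.022, 2.403, 0.003]
wrist_force: [0.1, 0.7, -1.9]
opening: 0.167
```

Run:
```python
from h import *
s=state(); print(s['ee_pos'],yaw(s),s['opening']*92,s['wrist_force'])
t=W([17,63,60])[0]; print(inC(s['ee_pos']),delta(t,.168))
im=camera('wrist'); cv2.imwrite('pics/w10.png',im[:,:,::-1])
```

```text
[555.23566119 274.79383776  75.51917514] 1.7426225824840145 15.371473285597297 [ 0.14089695  0.69467378 -1.90898214]
[[17.23812195 66.14264862 75.51917514]] (array([-3.2, -0.3, 15.5]), np.float64(0.004))
```

View pics/w10.png

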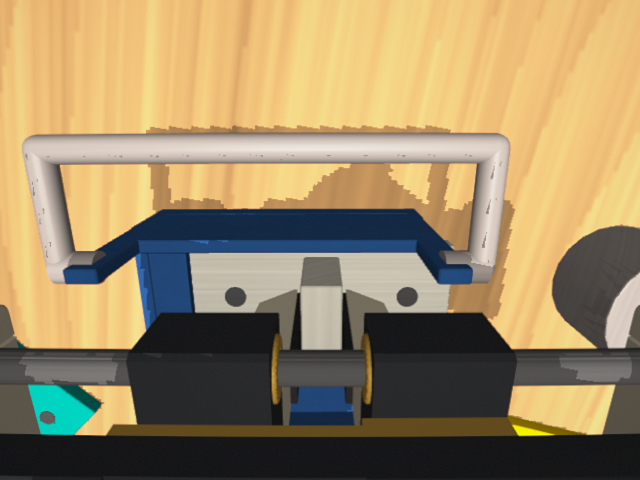

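Call:
{"api": "arm_command", "payload": {
  "claw": [10,10,10,10,10],
  "delta_pos": [
    [-3,0,3],
    [-3,0,7],
    [-3,0,11],
    [-3,0,13],
    [-3,0,13]
  ],
  "twist": [0.004,0.004,0.004,0.004,0.004]
}}

```text
t: 16.08
ee_pos: [554.4, 270.9, 60.3]
orientation: [-2.027, -2.4, 0.002]
wrist_force: [0.2, 0.2, -2.0]
opening: 0.17
```

Call:
{"api": "arm_command", "payload": {
  "claw": [10,10,10,10],
  "delta_pos": [
    [0,0,0],
    [0,0,0],
    [0,0,0],
    [0,0,0]
  ],
  "twist": [0,0,0,0]
}}

```text
t: 16.42
ee_pos: [555.0, 271.4, 61.3]
orientation: [2.027, 2.4, 0.0]
wrist_force: [-0.2, -0.3, -2.2]
opening: 0.173
```

Run:
```python
from h import *
s=state(); print(s['ee_pos'],yaw(s),s['opening']*92,s['wrist_force'])
t=W([17,63,58])[0]; print(inC(s['ee_pos']),delta(t,.168))
im=camera('wrist'); cv2.imwrite('pics/w11.png',im[:,:,::-1])
im=camera('scene')[130:250,280:410]; cv2.imwrite('pics/s11.png',cv2.resize(im[:,:,::-1],None,fx=5,fy=5,interpolation=cv2.INTER_CUBIC))
```

```text
[554.97901852 271.4119152   61.28346026] 1.7389217491060367 15.918803074542305 [-0.1883214  -0.2933805  -2.17833682]
[[16.41959839 62.85125304 61.28346026]] (array([0.1, 0.6, 3.3]), np.float64(0.0))
```

View pics/s11.png

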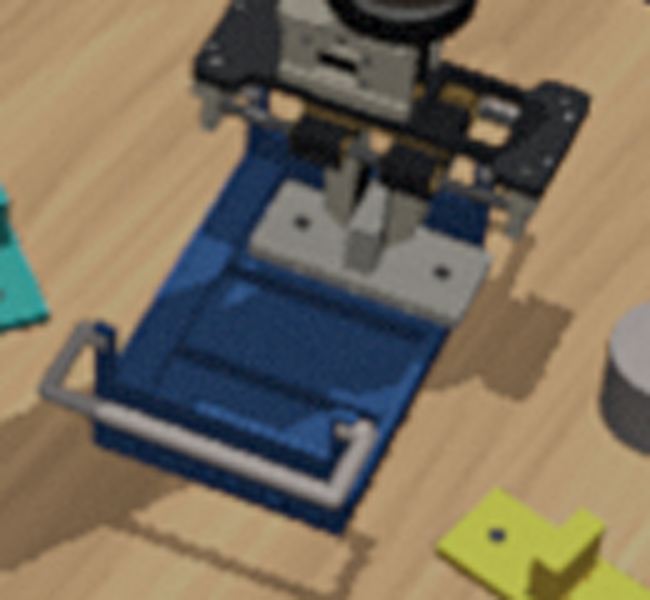

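View pics/w11.png

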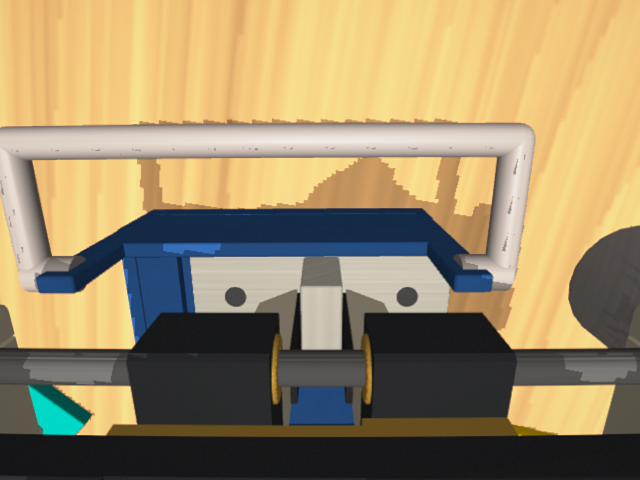

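Call:
{"api": "arm_command", "payload": {
  "claw": [10,10,10,10],
  "delta_pos": [
    [0,1,1],
    [0,1,3],
    [0,1,3],
    [0,1,3]
  ],
  "twist": [0,0,0,0]
}}

```text
t: 16.85
ee_pos: [556.1, 271.6, 58.9]
orientation: [2.027, 2.4, 0.001]
wrist_force: [-2.2, -2.2, 3.7]
opening: 0.173
```

Call:
{"api": "arm_command", "payload": {
  "claw": [28,28,28,28],
  "delta_pos": [
    [0,0,0],
    [0,0,0],
    [0,0,0],
    [0,0,0]
  ],
  "twist": [0,0,0,0]
}}

```text
t: 17.18
ee_pos: [556.1, 271.4, 58.1]
orientation: [2.027, 2.4, 0.0]
wrist_force: [-0.2, 0.1, 0.0]
opening: 0.302
```

Run:
```python
from h import *
s=state(); print(s['ee_pos'],yaw(s),s['opening']*92,s['wrist_force'],inC(s['ee_pos']))
im=camera('wrist'); cv2.imwrite('pics/w12.png',im[:,:,::-1])
im=camera('scene')[130:250,280:410]; cv2.imwrite('pics/s12.png',cv2.resize(im[:,:,::-1],None,fx=5,fy=5,interpolation=cv2.INTER_CUBIC))
```

```text
[556.07780641 271.43355827  58.0514049 ] 1.7386445608103231 27.78163711266249 [-0.19719986  0.069156    0.01644212] [[17.50653558 62.68886215 58.0514049 ]]
```

View pics/s12.png

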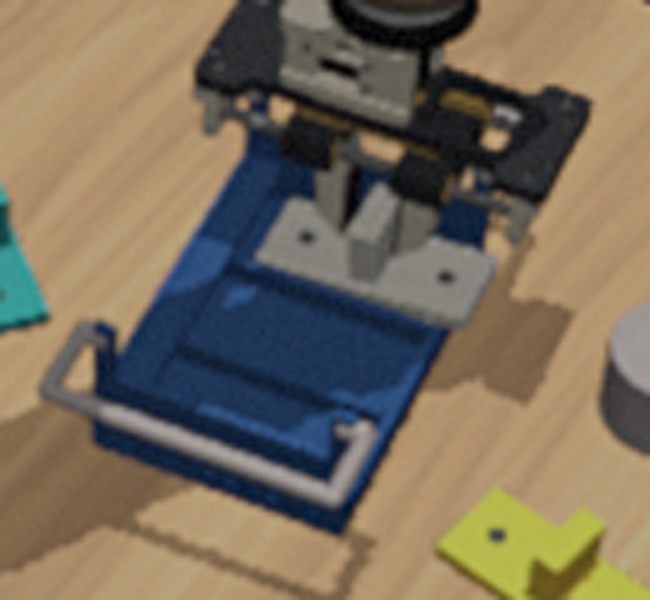

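View pics/w12.png

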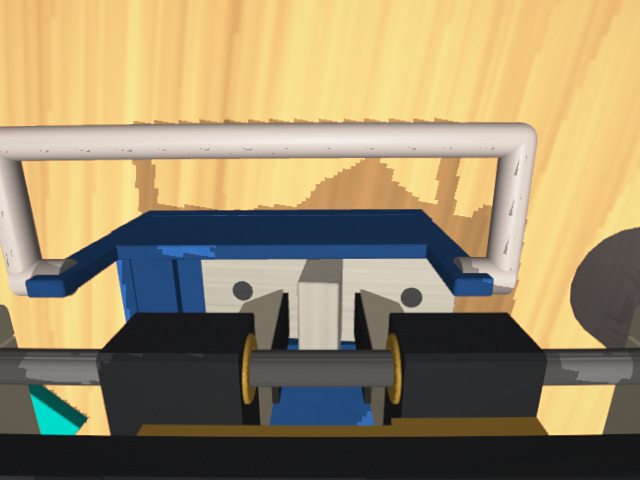

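Call:
{"api": "arm_command", "payload": {
  "claw": [28,28,28,28,28],
  "delta_pos": [
    [0,0,5],
    [0,0,10],
    [0,-5,10],
    [0,-10,10],
    [0,-14,10]
  ],
  "twist": [0,0,0,0,0]
}}

```text
t: 17.7
ee_pos: [541.3, 269.0, 47.8]
orientation: [-2.027, -2.4, 0.001]
wrist_force: [0.8, 0.8, 0.1]
opening: 0.31
```

Call:
{"api": "arm_command", "payload": {
  "claw": [28,28,28,28,28],
  "delta_pos": [
    [0,-4,0],
    [0,-8,0],
    [0,-8,0],
    [0,-8,0],
    [0,-8,0]
  ],
  "twist": [0,0,0,0,0]
}}

```text
t: 18.12
ee_pos: [534.3, 267.7, 48.3]
orientation: [2.027, 2.4, 0.0]
wrist_force: [0.3, 0.2, -0.2]
opening: 0.306
```

Run:
```python
from h import *
s=state(); print(s['ee_pos'],yaw(s),s['opening']*92,s['wrist_force'],inC(s['ee_pos']))
im=camera('wrist'); cv2.imwrite('pics/w13.png',im[:,:,::-1])
im=camera('scene')[130:250,280:410]; cv2.imwrite('pics/s13.png',cv2.resize(im[:,:,::-1],None,fx=5,fy=5,interpolation=cv2.INTER_CUBIC))
```

```text
[534.28548363 267.73116428  48.28230963] 1.7387773358250875 28.109935766042838 [ 0.32670814  0.17489738 -0.23145127] [[-4.598057   62.68250622 48.28230963]]
```

View pics/s13.png

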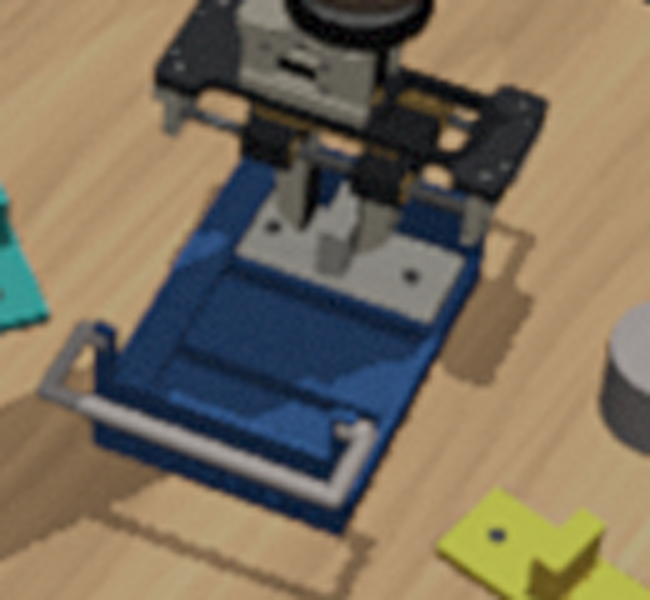

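View pics/w13.png

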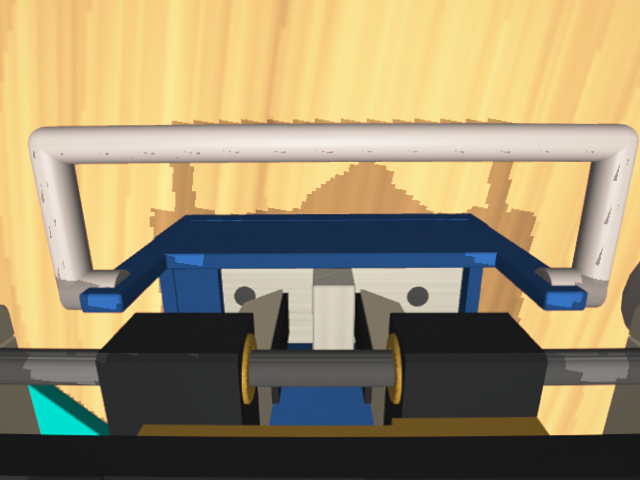

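Call:
{"api": "arm_command", "payload": {
  "claw": [32,32,32,32,32],
  "delta_pos": [
    [0,0,-15],
    [0,0,-50],
    [0,0,-90],
    [0,0,-130],
    [-30,0,-150]
  ],
  "twist": [0,0,0,0,0]
}}

```text
t: 18.63
ee_pos: [538.2, 246.8, 205.2]
orientation: [-2.015, -2.409, -0.016]
wrist_force: [0.8, 0.4, 0.5]
opening: 0.349
```

Call:
{"api": "arm_command", "payload": {
  "claw": [60,60,60,60],
  "delta_pos": [
    [-40,0,0],
    [-60,0,0],
    [-60,0,0],
    [-60,0,0]
  ],
  "twist": [0,0,0,0]
}}

```text
t: 18.97
ee_pos: [549.9, 177.3, 199.0]
orientation: [2.031, 2.396, 0.0]
wrist_force: [-0.4, 1.0, -0.1]
opening: 0.592
```

Run:
```python
from h import *
s=state(); print(s['ee_pos'],yaw(s))
im=camera('wrist'); cv2.imwrite('pics/w14.png',im[:,:,::-1])
im=camera('top'); cv2.imwrite('pics/top14.png',im[:,:,::-1])
im=camera('scene'); cv2.imwrite('pics/s14.png',im[:,:,::-1])
import pickle; pickle.dump(s,open('w14.pkl','wb'))
print(delta([640,-150,200],-.272))
```

```text
[549.90880956 177.3075602  199.01098116] 1.7353358181053844
(array([-341.4,   34. ,   -1.6]), np.float64(0.442))
```

View pics/w14.png

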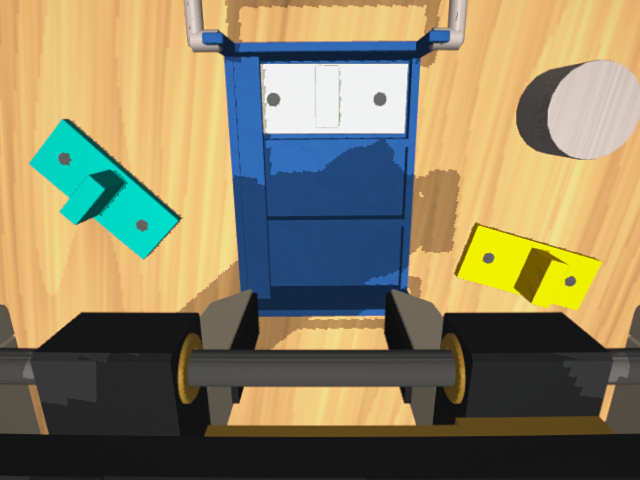

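View pics/s14.png

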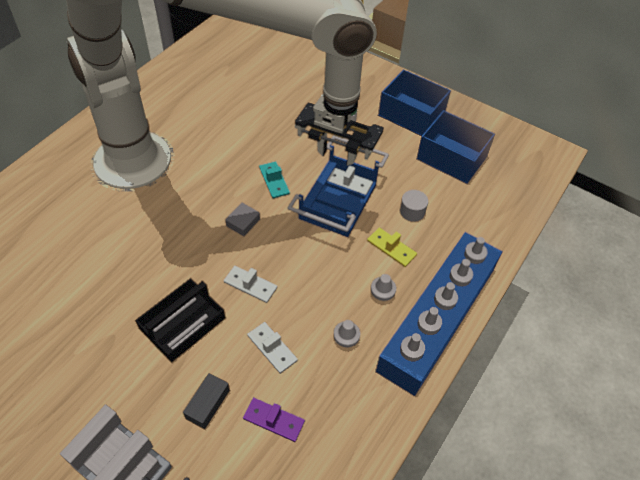

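View pics/top14.png

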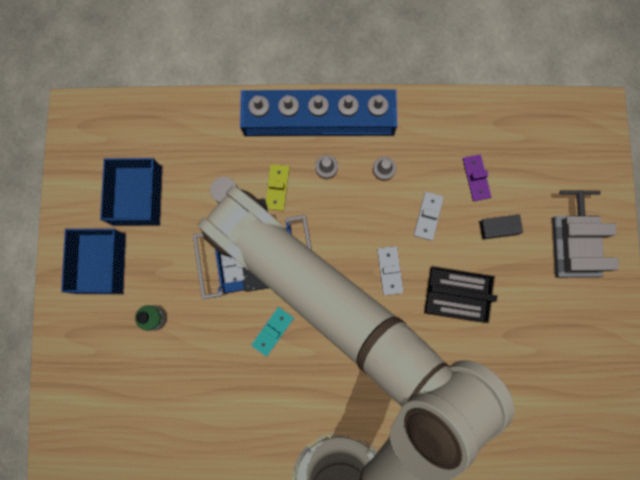

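Run:
```python
from h import *
import pickle
c=cam('wrist',pickle.load(open('w14.pkl','rb')))
X=unproj(c,[(273.5,99.5),(380,99)],22); print(inC(X), inC(X).mean(0))
print(delta([664.4,-234.3,200],-.272))
```

```text
[[-38.16834951  63.11063956  22.        ]
 [ 41.52844948  63.20584826  22.        ]] [ 1.68004999 63.15824391 22.        ]
(array([-428.6,   43.7,   -1.7]), np.float64(0.442))
```

Call:
{"api": "arm_command", "payload": {
  "claw": [60,60,60,60,60],
  "delta_pos": [
    [-35,4,0],
    [-75,8,0],
    [-115,12,0],
    [-156,16,0],
    [-197,20,0]
  ],
  "twist": [0,0,0,0,0]
}}

```text
t: 19.53
ee_pos: [602.2, -11.3, 198.5]
orientation: [-2.022, -2.404, -0.001]
wrist_force: [1.0, -0.3, 1.1]
opening: 0.655
```

Call:
{"api": "arm_command", "payload": {
  "claw": [60,60,60,60,60],
  "delta_pos": [
    [-41,4,0],
    [-82,8,0],
    [-123,12,0],
    [-164,16,0],
    [-200,20,0]
  ],
  "twist": [0,0.1,0.2,0.3,0.38]
}}

```text
t: 19.95
ee_pos: [655.9, -206.9, 198.2]
orientation: [2.448, 1.969, 0.001]
wrist_force: [0.0, -0.2, -0.3]
opening: 0.652
```

Call:
{"api": "arm_command", "payload": {
  "claw": [60,60,60,60,60],
  "delta_pos": [
    [-15,-10,20],
    [-28,-10,50],
    [-28,-10,70],
    [-28,-10,75],
    [-28,-10,75]
  ],
  "twist": [0.06,0.06,0.06,0.06,0.06]
}}

```text
t: 20.37
ee_pos: [638.8, -228.6, 121.3]
orientation: [-2.497, -1.901, 0.001]
wrist_force: [0.1, 0.2, 0.0]
opening: 0.653
```

Call:
{"api": "arm_command", "payload": {
  "claw": [60,60,60],
  "delta_pos": [
    [0,0,0],
    [0,0,0],
    [0,0,0]
  ],
  "twist": [0,0,0]
}}

```text
t: 20.62
ee_pos: [641.0, -229.8, 125.1]
orientation: [2.499, 1.901, 0.003]
wrist_force: [0.4, -0.1, 0.4]
opening: 0.656
```

Run:
```python
from h import *
s=state(); print(s['ee_pos'],yaw(s))
im=camera('wrist'); cv2.imwrite('pics/w15.png',im[:,:,::-1])
import pickle; pickle.dump(s,open('w15.pkl','wb'))
```

```text
[ 640.99745231 -229.83627383  125.13261136] 1.30047885642216
```

View pics/w15.png

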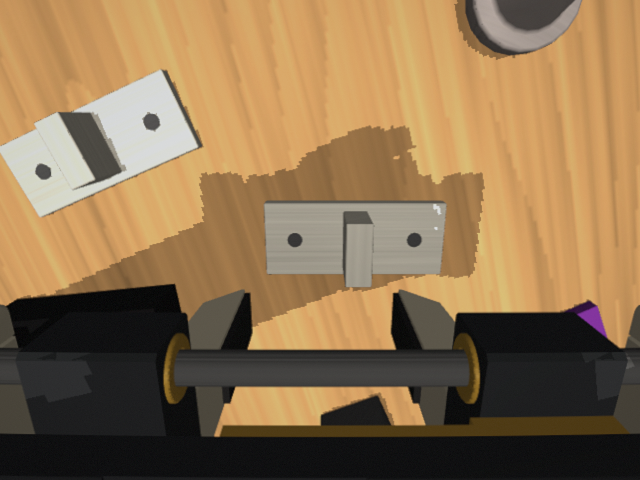

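Run:
```python
from h import *
import pickle
s=pickle.load(open('w15.pkl','rb')); c=cam('wrist',s)
for h in ([(295,240),(414,240)],[(43,171),(151.5,121)]):
    X=unproj(c,h,10); d=X[0]-X[1]; ce=X.mean(0); a=np.arctan2(d[1],d[0]); print(ce,np.linalg.norm(d),a)
    print(delta([ce[0],ce[1],36],a))
```

```text
[ 664.46688954 -234.61641291   10.        ] 79.52978451555605 2.870331567530711
(array([ 2.2, 23.8, 89. ]), np.float64(0.0))
[ 523.1412159  -131.57423544   10.        ] 79.89065118446918 -3.0240403707148205
(array([  63.6, -139.9,   88.5]), np.float64(-0.388))
```

Call:
{"api": "arm_command", "payload": {
  "claw": [55,45,40,40,40],
  "delta_pos": [
    [2,12,10],
    [2,24,35],
    [2,24,65],
    [2,24,85],
    [2,24,88]
  ],
  "twist": [0,0,0,0,0]
}}

```text
t: 21.08
ee_pos: [660.7, -235.0, 31.4]
orientation: [-2.498, -1.898, 0.006]
wrist_force: [-1.4, -0.6, -0.3]
opening: 0.439
```

Call:
{"api": "arm_command", "payload": {
  "claw": [40,10,10,10,10],
  "delta_pos": [
    [0,0,0],
    [0,0,0],
    [0,0,0],
    [0,0,0],
    [0,0,0]
  ],
  "twist": [0,0,0,0,0]
}}

```text
t: 21.5
ee_pos: [663.9, -235.9, 36.8]
orientation: [2.501, 1.898, 0.002]
wrist_force: [-3.8, 1.7, 1.6]
opening: 0.194
```

Call:
{"api": "arm_command", "payload": {
  "claw": [10,10],
  "delta_pos": [
    [0,0,0],
    [0,0,0]
  ],
  "twist": [0,0]
}}

```text
t: 21.67
ee_pos: [663.7, -235.8, 36.6]
orientation: [2.501, 1.899, 0.001]
wrist_force: [-2.4, 0.7, 6.9]
opening: 0.17
```

Run:
```python
from h import *
s=state(); print(s['ee_pos'],yaw(s),s['opening']*92,s['wrist_force'])
t=W([17,0,160])[0]; print(t,delta(t,.168))
```

```text
[ 663.69170584 -235.80948226   36.63685234] 1.2986035942943244 15.644949444543158 [-2.36281714  0.72649794  6.93204634]
[566.06065972 209.54258432 160.        ] (array([ 402.7, -213.6, -123.9]), np.float64(-0.44))
```

Call:
{"api": "arm_command", "payload": {
  "claw": [10,10,10,10,10],
  "delta_pos": [
    [0,0,-20],
    [0,0,-55],
    [10,-5,-90],
    [30,-16,-115],
    [60,-32,-124]
  ],
  "twist": [0,0,0,0,0]
}}

```text
t: 22.08
ee_pos: [650.7, -172.9, 163.4]
orientation: [2.503, 1.888, 0.005]
wrist_force: [2.3, 0.9, -2.7]
opening: 0.174
```

Call:
{"api": "arm_command", "payload": {
  "claw": [10,10,10,10,10],
  "delta_pos": [
    [36,-19,0],
    [72,-38,0],
    [108,-57,0],
    [144,-76,0],
    [180,-95,0]
  ],
  "twist": [0,0,0,0,0]
}}

```text
t: 22.5
ee_pos: [604.1, 31.1, 159.0]
orientation: [2.502, 1.899, -0.001]
wrist_force: [-0.2, 0.1, -1.3]
opening: 0.168
```

Call:
{"api": "arm_command", "payload": {
  "claw": [10,10,10,10,10],
  "delta_pos": [
    [36,-19,0],
    [72,-38,0],
    [108,-57,0],
    [140,-75,0],
    [163,-87,0]
  ],
  "twist": [-0.1,-0.2,-0.3,-0.4,-0.44]
}}

```text
t: 22.92
ee_pos: [563.0, 214.4, 159.3]
orientation: [-2.015, -2.408, -0.002]
wrist_force: [-0.7, 0.8, -1.7]
opening: 0.17
```

Call:
{"api": "arm_command", "payload": {
  "claw": [10,10,10,10,10],
  "delta_pos": [
    [0,0,0],
    [0,0,0],
    [0,0,0],
    [0,0,0],
    [0,0,0]
  ],
  "twist": [0,0,0,0,0]
}}

```text
t: 23.33
ee_pos: [565.9, 208.1, 158.8]
orientation: [2.031, 2.396, -0.001]
wrist_force: [-0.2, -0.3, -2.0]
opening: 0.168
```

Run:
```python
from h import *
s=state(); print(s['ee_pos'],yaw(s),s['opening']*92,s['wrist_force'])
t=W([17,0,75])[0]; print(inC(s['ee_pos']),delta(t,.168))
im=camera('wrist'); cv2.imwrite('pics/w16.png',im[:,:,::-1])
```

```text
[565.88547668 208.11788567 158.78723048] 1.735657158397984 15.4727215326025 [-0.15094777 -0.31370908 -1.97646135]
[[ 16.58905827  -1.37534804 158.78723048]] (array([ 1.5,  0.4, 83.8]), np.float64(-0.003))
```

View pics/w16.png

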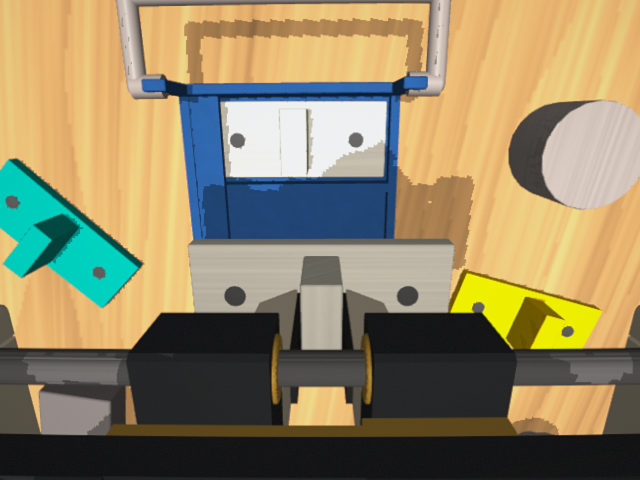

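Call:
{"api": "arm_command", "payload": {
  "claw": [10,10,10,10,10],
  "delta_pos": [
    [1,1,20],
    [1,1,45],
    [1,1,67],
    [1,1,82],
    [1,1,90]
  ],
  "twist": [-0.003,-0.003,-0.003,-0.003,-0.003]
}}

```text
t: 23.8
ee_pos: [565.3, 209.7, 66.9]
orientation: [-2.025, -2.401, 0.004]
wrist_force: [0.4, -0.8, -2.1]
opening: 0.172
```

Call:
{"api": "arm_command", "payload": {
  "claw": [10,10,10,10,10],
  "delta_pos": [
    [0,0,3],
    [0,0,5],
    [0,0,5],
    [0,0,5],
    [0,0,5]
  ],
  "twist": [0,0,0,0,0]
}}

```text
t: 24.22
ee_pos: [566.7, 211.7, 65.2]
orientation: [2.023, 2.402, 0.002]
wrist_force: [-0.0, -0.9, -2.6]
opening: 0.174
```

Run:
```python
from h import *
s=state(); print(s['ee_pos'],yaw(s),s['opening']*92,s['wrist_force'])
t=W([17,0,58])[0]; print(inC(s['ee_pos']),delta(t,.168))
im=camera('wrist'); cv2.imwrite('pics/w17.png',im[:,:,::-1])
```

```text
[566.69117857 211.71366419  65.20096919] 1.7417587288561773 15.989695425262601 [-0.03793518 -0.90761891 -2.61049741]
[[17.98466997  2.035084   65.20096919]] (array([-2. , -1. ,  7.2]), np.float64(0.003))
```

View pics/w17.png

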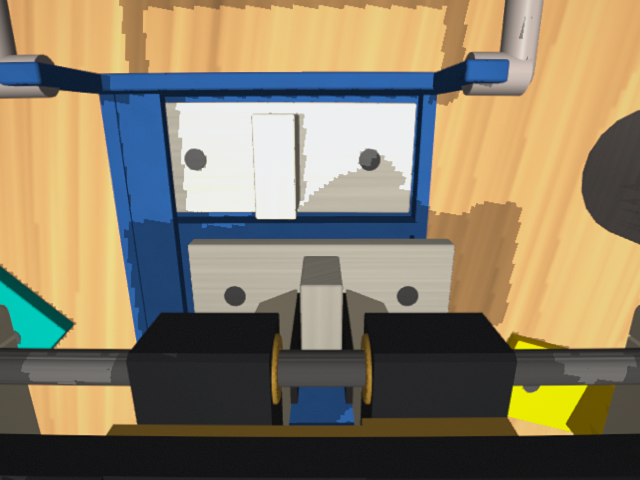

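Call:
{"api": "arm_command", "payload": {
  "claw": [10,10,10,10,10],
  "delta_pos": [
    [-2,-1,2],
    [-2,-1,5],
    [-2,-1,7],
    [-2,-1,7],
    [-2,-1,7]
  ],
  "twist": [0.003,0.003,0.003,0.003,0.003]
}}

```text
t: 24.68
ee_pos: [565.2, 208.8, 57.8]
orientation: [2.027, 2.399, -0.001]
wrist_force: [-3.6, -1.8, 6.3]
opening: 0.175
```

Call:
{"api": "arm_command", "payload": {
  "claw": [10,10,10],
  "delta_pos": [
    [0,0,0],
    [0,0,0],
    [0,0,0]
  ],
  "twist": [0,0,0]
}}

```text
t: 24.93
ee_pos: [565.2, 208.9, 57.8]
orientation: [2.027, 2.399, -0.001]
wrist_force: [-3.3, -2.4, 5.9]
opening: 0.172
```

Call:
{"api": "arm_command", "payload": {
  "claw": [28,28,28,28],
  "delta_pos": [
    [0,0,0],
    [0,0,0],
    [0,0,0],
    [0,0,0]
  ],
  "twist": [0,0,0,0]
}}

```text
t: 25.27
ee_pos: [565.6, 209.3, 57.1]
orientation: [2.027, 2.4, 0.001]
wrist_force: [-0.3, -0.3, 0.5]
opening: 0.3
```

Run:
```python
from h import *
s=state(); print(s['ee_pos'],yaw(s),s['opening']*92,s['wrist_force'],inC(s['ee_pos']))
im=camera('wrist'); cv2.imwrite('pics/w18.png',im[:,:,::-1])
```

```text
[565.59656842 209.25387424  57.09369649] 1.7387461701617837 27.60486384703597 [-0.30529579 -0.33108163  0.46529947] [[16.49416711 -0.20704429 57.09369649]]
```

View pics/w18.png

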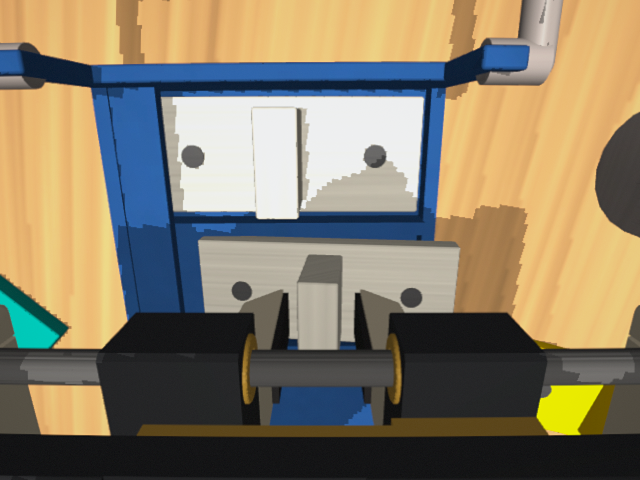

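Tilted with the -x end down, as before. Lower and push -x.

Call:
{"api": "arm_command", "payload": {
  "claw": [28,28,28,28,28],
  "delta_pos": [
    [0,0,5],
    [0,0,9],
    [0,-5,9],
    [0,-10,9],
    [0,-14,9]
  ],
  "twist": [0,0,0,0,0]
}}

```text
t: 25.73
ee_pos: [550.8, 206.8, 47.9]
orientation: [-2.027, -2.4, 0.0]
wrist_force: [0.6, -0.2, -0.4]
opening: 0.305
```

Call:
{"api": "arm_command", "payload": {
  "claw": [28,28,28,28,28],
  "delta_pos": [
    [0,-4,0],
    [0,-8,0],
    [0,-8,0],
    [0,-8,0],
    [0,-8,0]
  ],
  "twist": [0,0,0,0,0]
}}

```text
t: 26.15
ee_pos: [543.7, 205.5, 48.3]
orientation: [2.027, 2.4, 0.0]
wrist_force: [-1.2, -0.1, 0.9]
opening: 0.304
```

Run:
```python
from h import *
s=state(); print(s['ee_pos'],yaw(s),s['wrist_force'],inC(s['ee_pos']))
im=camera('wrist'); cv2.imwrite('pics/w19.png',im[:,:,::-1])
```

```text
[543.73673779 205.45729345  48.28612559] 1.7388036674870146 [-1.18876996 -0.07153068  0.92859879] [[-5.69273195 -0.29497292 48.28612559]]
```

View pics/w19.png

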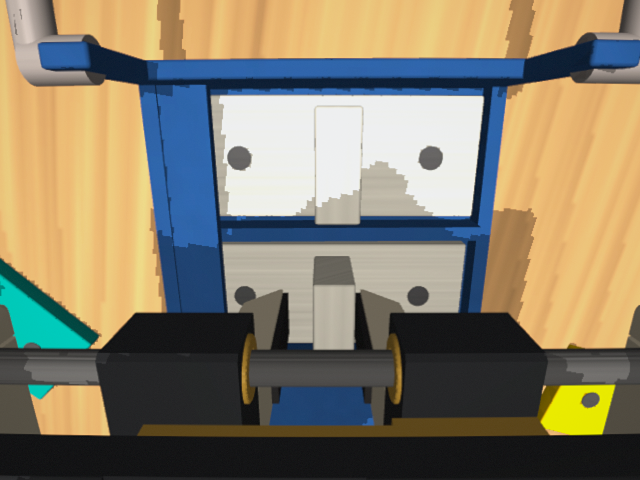

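Run:
```python
from h import *
print(delta([523,-131.6,125],.1176))
```

```text
(array([-328.9,  -76.8,  -76.8]), np.float64(0.05))
```

Call:
{"api": "arm_command", "payload": {
  "claw": [32,32,32,40,50],
  "delta_pos": [
    [0,0,-15],
    [0,0,-50],
    [0,0,-90],
    [-10,0,-120],
    [-40,0,-130]
  ],
  "twist": [0,0,0,0,0]
}}

```text
t: 26.62
ee_pos: [551.1, 173.3, 185.1]
orientation: [2.016, 2.407, 0.016]
wrist_force: [1.3, 1.4, 0.3]
opening: 0.449
```

Call:
{"api": "arm_command", "payload": {
  "claw": [60,60,60,60,60],
  "delta_pos": [
    [-38,-10,0],
    [-76,-20,0],
    [-114,-30,0],
    [-152,-40,0],
    [-190,-50,10]
  ],
  "twist": [0,0,0,0,0]
}}

```text
t: 27.03
ee_pos: [533.9, -31.0, 170.7]
orientation: [2.024, 2.398, 0.003]
wrist_force: [0.4, 0.4, -0.1]
opening: 0.654
```

Call:
{"api": "arm_command", "payload": {
  "claw": [60,60,60,60,60],
  "delta_pos": [
    [-37,-10,15],
    [-70,-19,30],
    [-92,-25,43],
    [-99,-27,43],
    [-99,-27,43]
  ],
  "twist": [0.05,0.05,0.05,0.05,0.05]
}}

```text
t: 27.45
ee_pos: [522.2, -134.3, 125.2]
orientation: [-2.091, -2.343, 0.001]
wrist_force: [0.5, 0.6, 1.0]
opening: 0.655
```

Call:
{"api": "arm_command", "payload": {
  "claw": [60,60,60,60],
  "delta_pos": [
    [0,0,0],
    [0,0,0],
    [0,0,0],
    [0,0,0]
  ],
  "twist": [0,0,0,0]
}}

```text
t: 27.78
ee_pos: [523.5, -129.9, 126.0]
orientation: [2.082, 2.351, 0.001]
wrist_force: [0.5, 1.1, -0.8]
opening: 0.653
```

Run:
```python
from h import *
s=state(); print(s['ee_pos'],yaw(s))
im=camera('wrist'); cv2.imwrite('pics/w20.png',im[:,:,::-1])
import pickle; pickle.dump(s,open('w20.pkl','wb'))
```

```text
[ 523.4804193  -129.91789508  125.96427945] 1.6918576627937345
```

View pics/w20.png

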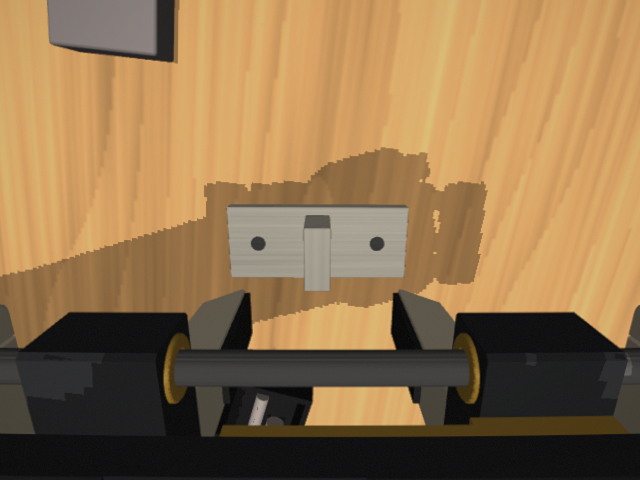

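Run:
```python
from h import *
import pickle
s=pickle.load(open('w20.pkl','rb')); c=cam('wrist',s)
X=unproj(c,[(258,243.5),(377,243.5)],10); d=X[0]-X[1]; ce=X.mean(0); a=np.arctan2(d[1],d[0]); print(ce,np.linalg.norm(d),a)
print(delta([ce[0],ce[1],36],a))
```

```text
[ 522.72317782 -131.63217115   10.        ] 79.9104528811027 -3.0210792730751255
(array([-1.3, -0.8, 89.8]), np.float64(0.0))
```

Call:
{"api": "arm_command", "payload": {
  "claw": [55,45,40,40,40],
  "delta_pos": [
    [-1,-1,20],
    [-1,-1,45],
    [-1,-1,70],
    [-1,-1,85],
    [-1,-1,89]
  ],
  "twist": [0,0,0,0,0]
}}

```text
t: 28.25
ee_pos: [520.3, -132.0, 33.9]
orientation: [-2.083, -2.347, 0.003]
wrist_force: [-0.5, -0.1, 0.0]
opening: 0.438
```

Call:
{"api": "arm_command", "payload": {
  "claw": [40,10,10,10,10],
  "delta_pos": [
    [0,0,0],
    [0,0,0],
    [0,0,0],
    [0,0,0],
    [0,0,0]
  ],
  "twist": [0,0,0,0,0]
}}

```text
t: 28.67
ee_pos: [522.5, -133.1, 37.1]
orientation: [2.086, 2.347, 0.001]
wrist_force: [-3.0, -0.7, 2.4]
opening: 0.192
```

Call:
{"api": "arm_command", "payload": {
  "claw": [10,10],
  "delta_pos": [
    [0,0,0],
    [0,0,0]
  ],
  "twist": [0,0]
}}

```text
t: 28.83
ee_pos: [522.3, -133.2, 37.0]
orientation: [2.086, 2.347, -0.0]
wrist_force: [-2.0, -1.0, 6.0]
opening: 0.173
```

Run:
```python
from h import *
s=state(); print(s['ee_pos'],yaw(s),s['opening']*92,s['wrist_force'])
t=W([17,-63,160])[0]; print(t,delta(t,.168))
```

```text
[ 522.28992819 -133.15644678   36.95989631] 1.6885912865902468 15.943055515058003 [-2.04539556 -1.02866175  6.02669384]
[576.5949428  147.42955123 160.        ] (array([ 272.1,   87. , -123.2]), np.float64(-0.05))
```

Call:
{"api": "arm_command", "payload": {
  "claw": [10,10,10,10,10],
  "delta_pos": [
    [0,0,-20],
    [0,0,-55],
    [10,3,-90],
    [30,10,-115],
    [60,19,-123]
  ],
  "twist": [0,0,0,0,0]
}}

```text
t: 29.25
ee_pos: [535.7, -73.6, 162.5]
orientation: [2.09, 2.339, 0.002]
wrist_force: [1.3, 0.6, -2.7]
opening: 0.174
```

Call:
{"api": "arm_command", "payload": {
  "claw": [10,10,10,10,10],
  "delta_pos": [
    [38,12,0],
    [76,24,0],
    [114,37,0],
    [152,49,0],
    [180,58,0]
  ],
  "twist": [0,0,0,0,0]
}}

```text
t: 29.67
ee_pos: [569.8, 118.4, 159.3]
orientation: [-2.083, -2.35, -0.002]
wrist_force: [0.5, 0.6, -2.5]
opening: 0.175
```

Call:
{"api": "arm_command", "payload": {
  "claw": [10,10,10,10,10],
  "delta_pos": [
    [20,6,0],
    [32,10,0],
    [32,10,0],
    [32,10,0],
    [32,10,0]
  ],
  "twist": [-0.05,-0.05,-0.05,-0.05,-0.05]
}}

```text
t: 30.08
ee_pos: [576.0, 146.0, 158.5]
orientation: [2.028, 2.399, -0.003]
wrist_force: [-0.1, -0.2, -1.9]
opening: 0.173
```

Call:
{"api": "arm_command", "payload": {
  "claw": [10,10,10],
  "delta_pos": [
    [0,0,0],
    [0,0,0],
    [0,0,0]
  ],
  "twist": [0,0,0]
}}

```text
t: 30.33
ee_pos: [576.4, 146.1, 159.1]
orientation: [2.029, 2.398, -0.001]
wrist_force: [-0.3, -0.1, -3.4]
opening: 0.172
```

Run:
```python
from h import *
s=state(); print(s['ee_pos'],yaw(s),s['opening']*92,s['wrist_force'])
t=W([17,-63,75])[0]; print(inC(s['ee_pos']),delta(t,.168))
im=camera('wrist'); cv2.imwrite('pics/w21.png',im[:,:,::-1])
```

```text
[576.44313193 146.10227376 159.05463049] 1.73687466973092 15.86634942857471 [-0.33444054 -0.09612617 -3.42825882]
[[ 16.62839127 -64.28320652 159.05463049]] (array([ 1.3,  0.4, 84.1]), np.float64(-0.002))
```

View pics/w21.png

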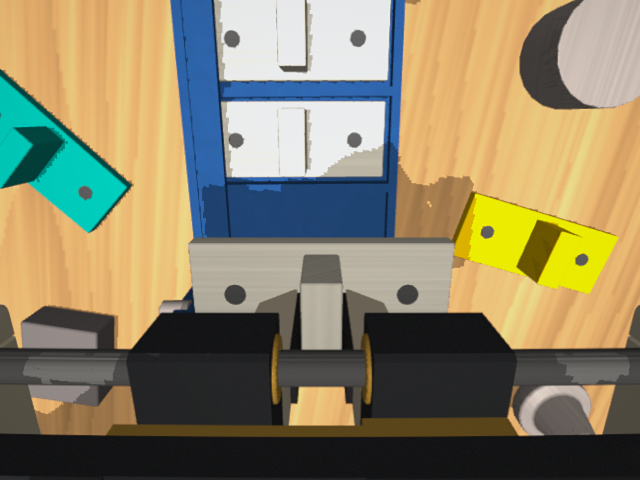

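Call:
{"api": "arm_command", "payload": {
  "claw": [10,10,10,10,10],
  "delta_pos": [
    [0,0,20],
    [0,0,45],
    [0,0,67],
    [0,0,82],
    [0,0,90]
  ],
  "twist": [-0.002,-0.002,-0.002,-0.002,-0.002]
}}

```text
t: 30.8
ee_pos: [575.2, 146.5, 67.0]
orientation: [-2.025, -2.4, 0.004]
wrist_force: [0.4, 0.9, -1.8]
opening: 0.17
```

Call:
{"api": "arm_command", "payload": {
  "claw": [10,10,10,10,10],
  "delta_pos": [
    [0,0,3],
    [0,0,5],
    [0,0,5],
    [0,0,5],
    [0,0,5]
  ],
  "twist": [0,0,0,0,0]
}}

```text
t: 31.22
ee_pos: [577.0, 147.8, 65.2]
orientation: [2.024, 2.401, 0.002]
wrist_force: [-0.0, 0.1, -2.3]
opening: 0.17
```

Run:
```python
from h import *
s=state(); print(s['ee_pos'],yaw(s),s['opening']*92,s['wrist_force'])
t=W([17,-63,58])[0]; print(inC(s['ee_pos']),delta(t,.168))
im=camera('wrist'); cv2.imwrite('pics/w22.png',im[:,:,::-1])
```

```text
[577.02322344 147.79842202  65.21042922] 1.740773709116825 15.606574840930474 [-0.00921768  0.09199595 -2.34036681]
[[ 17.48393014 -62.70793565  65.21042922]] (array([-0.3, -0.5,  7.2]), np.float64(0.002))
```

View pics/w22.png

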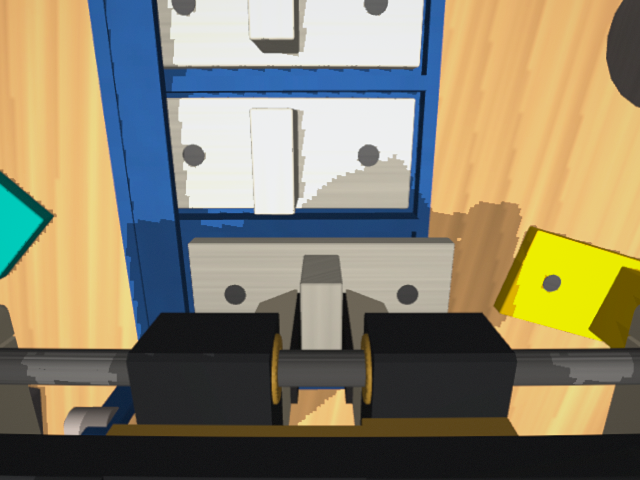

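Call:
{"api": "arm_command", "payload": {
  "claw": [10,10,10,10,10],
  "delta_pos": [
    [-0.3,0,2],
    [-0.3,0,5],
    [-0.3,0,7],
    [-0.3,0,7],
    [-0.3,0,7]
  ],
  "twist": [0,0,0,0,0]
}}

```text
t: 31.68
ee_pos: [576.3, 147.2, 58.0]
orientation: [2.024, 2.402, -0.001]
wrist_force: [-3.0, -2.0, 8.1]
opening: 0.17
```

Call:
{"api": "arm_command", "payload": {
  "claw": [10,10,10],
  "delta_pos": [
    [0,0,0],
    [0,0,0],
    [0,0,0]
  ],
  "twist": [0,0,0]
}}

```text
t: 31.93
ee_pos: [576.3, 147.2, 58.0]
orientation: [2.024, 2.402, -0.001]
wrist_force: [-3.7, -2.0, 7.5]
opening: 0.171
```

Call:
{"api": "arm_command", "payload": {
  "claw": [28,28,28,28],
  "delta_pos": [
    [0,0,0],
    [0,0,0],
    [0,0,0],
    [0,0,0]
  ],
  "twist": [0,0,0,0]
}}

```text
t: 32.27
ee_pos: [576.5, 147.3, 57.1]
orientation: [2.025, 2.402, 0.001]
wrist_force: [-0.5, 0.3, -0.3]
opening: 0.304
```

Run:
```python
from h import *
s=state(); print(s['ee_pos'],yaw(s),s['opening']*92,s['wrist_force'],inC(s['ee_pos']))
im=camera('wrist'); cv2.imwrite('pics/w23.png',im[:,:,::-1])
```

```text
[576.53790384 147.27114523  57.08706946] 1.7407954433142785 27.970050078227036 [-0.4698587  0.2647098 -0.3491014] [[ 16.91727688 -63.14663829  57.08706946]]
```

View pics/w23.png

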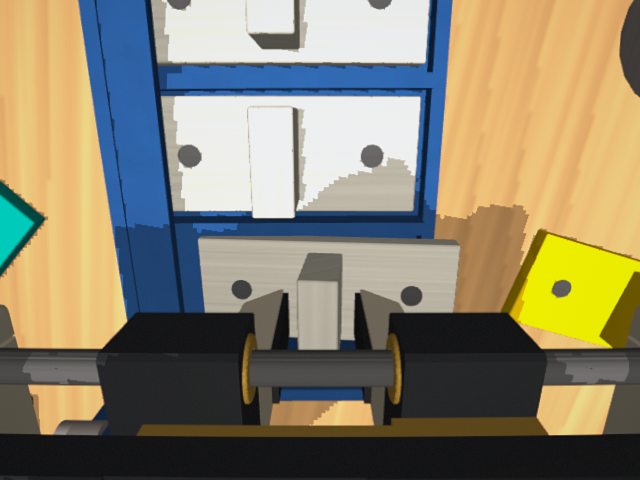

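Call:
{"api": "arm_command", "payload": {
  "claw": [28,28,28,28,28],
  "delta_pos": [
    [0,0,5],
    [0,0,9],
    [0,-5,9],
    [0,-10,9],
    [0,-14,9]
  ],
  "twist": [0,0,0,0,0]
}}

```text
t: 32.73
ee_pos: [561.8, 144.8, 47.9]
orientation: [-2.024, -2.402, 0.0]
wrist_force: [1.7, 0.5, -0.8]
opening: 0.304
```

Call:
{"api": "arm_command", "payload": {
  "claw": [28,28,28,28,28],
  "delta_pos": [
    [0,-4,0],
    [0,-8,0],
    [0,-8,0],
    [0,-8,0],
    [0,-8,0]
  ],
  "twist": [0,0,0,0,0]
}}

```text
t: 33.15
ee_pos: [554.7, 143.4, 48.2]
orientation: [2.025, 2.402, -0.0]
wrist_force: [0.1, -0.3, 0.2]
opening: 0.306
```

Call:
{"api": "arm_command", "payload": {
  "claw": [32,32,32,32,32],
  "delta_pos": [
    [0,0,-15],
    [0,0,-50],
    [0,0,-90],
    [0,0,-130],
    [-20,0,-170]
  ],
  "twist": [0,0,0,0,0]
}}

```text
t: 33.57
ee_pos: [556.5, 130.0, 219.2]
orientation: [-2.016, -2.408, -0.006]
wrist_force: [0.9, -0.4, 0.3]
opening: 0.345
```

Call:
{"api": "arm_command", "payload": {
  "claw": [40,40,40,40,40],
  "delta_pos": [
    [-15,0,-30],
    [-15,0,-50],
    [-15,0,-50],
    [-15,0,-50],
    [-15,0,-50]
  ],
  "twist": [0,0,0,0,0]
}}

```text
t: 33.98
ee_pos: [559.8, 110.4, 265.3]
orientation: [-2.024, -2.403, 0.001]
wrist_force: [0.2, -0.6, 0.1]
opening: 0.434
```

Run:
```python
from h import *
s=state(); print(s['ee_pos'],yaw(s),s['q'].round(2))
im=camera('wrist'); cv2.imwrite('pics/w24.png',im[:,:,::-1])
import pickle; pickle.dump(s,open('w24.pkl','wb'))
```

```text
[559.78913709 110.38506042 265.28759275] 1.7413236855238374 [ 0.61  0.57 -1.18  1.71  0.55  1.25 -0.53]
```

View pics/w24.png

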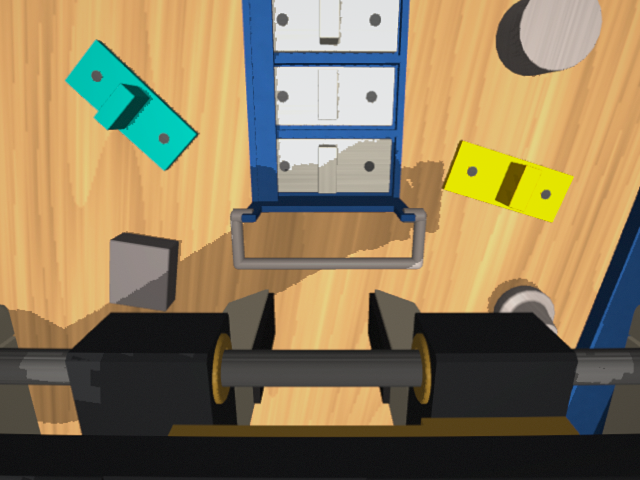

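Run:
```python
from h import *
import pickle
s=pickle.load(open('w24.pkl','rb')); c=cam('wrist',s)
for h in([(282.5,20),(375,20)],[(283,97),(371.5,97)],[(285,166.5),(369,166.5)]): print(inC(unproj(c,h,22)).mean(0).round(1))
print(delta(W([0,-136.5,160])[0],.168+np.pi/2))
```

```text
[ 1.6 62.8 22. ]
[ 0.7 -0.1 22. ]
[  0.9 -62.2  22. ]
(array([-39.8,   6.1, 104.7]), np.float64(-1.568))
```

Call:
{"api": "arm_command", "payload": {
  "claw": [40,40,40,40,40],
  "delta_pos": [
    [-10,2,0],
    [-20,4,0],
    [-30,6,0],
    [-40,6,0],
    [-40,6,0]
  ],
  "twist": [0.12,0.24,0.36,0.48,0.6]
}}

```text
t: 34.45
ee_pos: [572.7, 69.5, 263.6]
orientation: [-2.65, -1.685, 0.005]
wrist_force: [0.6, -0.9, -1.0]
opening: 0.438
```

Call:
{"api": "arm_command", "payload": {
  "claw": [40,40,40,40,40],
  "delta_pos": [
    [0,0,10],
    [0,0,30],
    [0,0,50],
    [0,0,70],
    [0,0,90]
  ],
  "twist": [0.12,0.24,0.36,0.48,0.6]
}}

```text
t: 34.87
ee_pos: [571.7, 72.2, 173.1]
orientation: [-3.029, -0.832, 0.004]
wrist_force: [-0.5, 0.1, 0.2]
opening: 0.437
```

Call:
{"api": "arm_command", "payload": {
  "claw": [40,40,40,40,40],
  "delta_pos": [
    [0,0,10],
    [0,0,10],
    [0,0,10],
    [0,0,10],
    [0,0,10]
  ],
  "twist": [0.12,0.24,0.36,0.373,0.373]
}}

```text
t: 35.28
ee_pos: [572.2, 72.4, 164.4]
orientation: [3.13, 0.269, -0.003]
wrist_force: [-0.2, 1.1, 0.7]
opening: 0.433
```

Call:
{"api": "arm_command", "payload": {
  "claw": [40,40],
  "delta_pos": [
    [0,0,0],
    [0,0,0]
  ],
  "twist": [0,0]
}}

```text
t: 35.45
ee_pos: [572.8, 72.1, 165.1]
orientation: [-3.13, -0.268, 0.001]
wrist_force: [-0.2, -0.2, -0.1]
opening: 0.439
```

Run:
```python
from h import *
s=state(); print(s['ee_pos'],yaw(s))
print(inC(s['ee_pos']),delta(W([0,-136.5,77])[0],.168+np.pi/2))
im=camera('wrist'); cv2.imwrite('pics/w25.png',im[:,:,::-1])
```

```text
[572.77453052  72.10125348 165.12364993] 0.1705706268306625
[[   0.63766656 -136.62894836  165.12364993]] (array([-0.6, -0.1, 88.1]), np.float64(0.003))
```

View pics/w25.png

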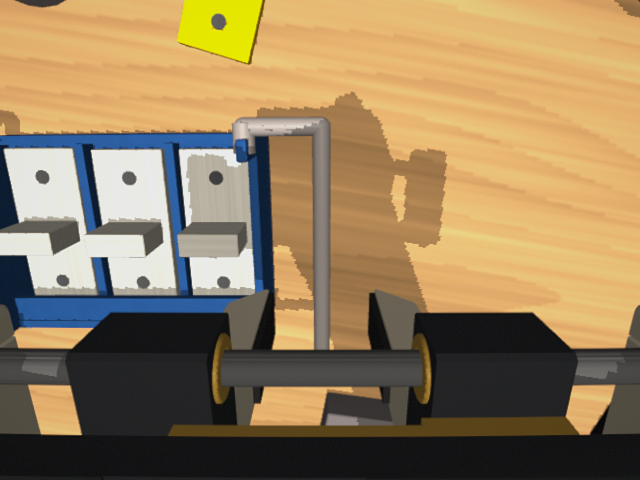

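Call:
{"api": "arm_command", "payload": {
  "claw": [40,40,40,40,40],
  "delta_pos": [
    [0,0,20],
    [0,0,45],
    [0,0,68],
    [0,0,82],
    [0,0,86]
  ],
  "twist": [0,0,0,0,0]
}}

```text
t: 35.92
ee_pos: [571.2, 71.4, 76.9]
orientation: [-3.13, -0.264, 0.007]
wrist_force: [-0.4, -0.3, 0.5]
opening: 0.435
```

Call:
{"api": "arm_command", "payload": {
  "claw": [40,5,5,5,5],
  "delta_pos": [
    [0,0,0],
    [0,0,0],
    [0,0,0],
    [0,0,0],
    [0,0,0]
  ],
  "twist": [0,0,0,0,0],
  "newtons": 15
}}

```text
t: 36.33
ee_pos: [573.8, 72.0, 80.5]
orientation: [3.13, 0.263, 0.003]
wrist_force: [0.6, -0.1, -0.4]
opening: 0.198
```

Call:
{"api": "arm_command", "payload": {
  "claw": [5,5],
  "delta_pos": [
    [0,0,0],
    [0,0,0]
  ],
  "twist": [0,0]
}}

```text
t: 36.5
ee_pos: [573.5, 72.3, 80.1]
orientation: [-3.13, -0.264, -0.002]
wrist_force: [-0.7, 0.6, 3.4]
opening: 0.103
```

Run:
```python
from h import *
s=state(); print(s['ee_pos'],yaw(s),s['opening']*92,s['wrist_force'])
print(inC(s['ee_pos']))
```

```text
[573.47309727  72.26879683  80.08973055] 0.16800880170838048 9.5218434710064 [-0.7194822   0.57476817  3.43931333]
[[   1.35441337 -136.58057176   80.08973055]]
```

Call:
{"api": "arm_command", "payload": {
  "claw": [5,5,5,5,5],
  "delta_pos": [
    [0,-1,-10],
    [0,-6,-22],
    [0,-16,-33],
    [0,-28,-40],
    [0,-43,-42]
  ],
  "twist": [0,0,0,0,0]
}}

```text
t: 36.92
ee_pos: [567.8, 108.6, 124.9]
orientation: [3.122, 0.254, 0.003]
wrist_force: [-3.4, -7.6, 10.0]
opening: 0.103
```

Call:
{"api": "arm_command", "payload": {
  "claw": [5,5,5,5,5],
  "delta_pos": [
    [0,-14,3],
    [0,-27,10],
    [0,-36,22],
    [0,-40,34],
    [0,-41,43]
  ],
  "twist": [0,0,0,0,0]
}}

```text
t: 37.33
ee_pos: [560.0, 155.3, 79.2]
orientation: [3.13, 0.264, 0.004]
wrist_force: [-0.3, -4.4, 22.2]
opening: 0.101
```

Call:
{"api": "arm_command", "payload": {
  "claw": [5,5,5],
  "delta_pos": [
    [0,0,2],
    [0,0,2],
    [0,0,2]
  ],
  "twist": [0,0,0]
}}

```text
t: 37.58
ee_pos: [560.0, 155.3, 77.6]
orientation: [-3.13, -0.263, -0.003]
wrist_force: [1.1, -0.7, 7.7]
opening: 0.102
```

Run:
```python
from h import *
s=state(); print(s['ee_pos'],yaw(s),s['opening']*92,s['wrist_force'])
print(inC(s['ee_pos']))
```

```text
[560.01670602 155.26402081  77.58238521] 0.16766775550329394 9.345223713281538 [ 1.0918696  -0.70204545  7.72046066]
[[  1.96517382 -52.50376972  77.58238521]]
```

Call:
{"api": "arm_command", "payload": {
  "claw": [40,40,40,40,40],
  "delta_pos": [
    [0,0,0],
    [0,0,0],
    [0,0,-30],
    [0,0,-65],
    [0,0,-95]
  ],
  "twist": [0,0,0,0,0]
}}

```text
t: 38.0
ee_pos: [557.7, 155.0, 171.7]
orientation: [-3.13, -0.264, 0.005]
wrist_force: [0.2, 0.3, 0.5]
opening: 0.406
```

Call:
{"api": "arm_command", "payload": {
  "claw": [40,40,40,40,40],
  "delta_pos": [
    [0,-35,0],
    [0,-75,0],
    [0,-115,0],
    [0,-155,0],
    [0,-180,0]
  ],
  "twist": [0,0,0,0,0]
}}

```text
t: 38.42
ee_pos: [526.0, 336.9, 171.2]
orientation: [-3.127, -0.269, 0.003]
wrist_force: [-0.4, 0.1, 0.3]
opening: 0.434
```

Call:
{"api": "arm_command", "payload": {
  "claw": [40,40,40,40,40],
  "delta_pos": [
    [0,-9,0],
    [0,-9,0],
    [0,-9,0],
    [0,-9,0],
    [0,-9,0]
  ],
  "twist": [0,0,0,0,0]
}}

```text
t: 38.83
ee_pos: [528.5, 338.3, 170.8]
orientation: [3.129, 0.258, -0.001]
wrist_force: [-0.2, 0.7, 0.2]
opening: 0.432
```

Run:
```python
from h import *
s=state(); print(s['ee_pos'],yaw(s))
print(inC(s['ee_pos']),delta(W([0,136.5,79])[0],.168+np.pi/2))
im=camera('wrist'); cv2.imwrite('pics/w26.png',im[:,:,::-1])
```

```text
[528.45358997 338.28467914 170.83299302] 0.16439800999681045
[[  1.4494683  133.21786531 170.83299302]] (array([-1.4, -3.4, 91.8]), np.float64(-0.004))
```

View pics/w26.png

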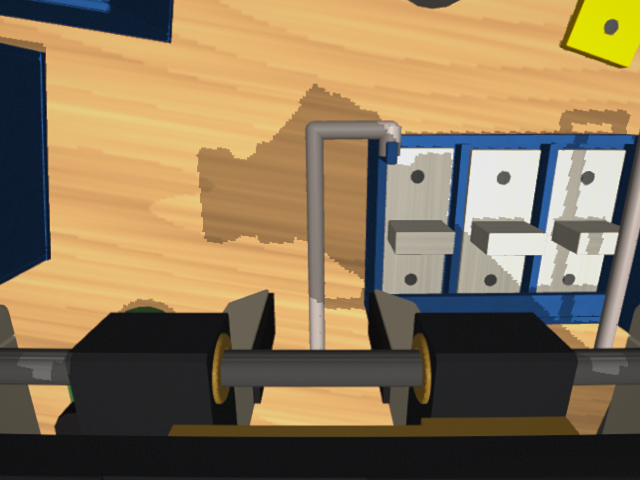

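Call:
{"api": "arm_command", "payload": {
  "claw": [40,40,40,40,40],
  "delta_pos": [
    [0,-3,20],
    [0,-3,45],
    [0,-3,68],
    [0,-3,86],
    [0,-3,91]
  ],
  "twist": [-0.004,-0.004,-0.004,-0.004,-0.004]
}}

```text
t: 39.3
ee_pos: [526.0, 340.9, 77.2]
orientation: [3.127, 0.266, -0.007]
wrist_force: [-0.0, -0.7, -0.5]
opening: 0.434
```

Call:
{"api": "arm_command", "payload": {
  "claw": [40,5,5,5,5],
  "delta_pos": [
    [0,0,0],
    [0,0,0],
    [0,0,0],
    [0,0,0],
    [0,0,0]
  ],
  "twist": [0,0,0,0,0]
}}

```text
t: 39.72
ee_pos: [527.6, 344.5, 81.7]
orientation: [-3.129, -0.269, -0.003]
wrist_force: [0.2, -0.6, -0.2]
opening: 0.196
```

Call:
{"api": "arm_command", "payload": {
  "claw": [5,5],
  "delta_pos": [
    [0,0,0],
    [0,0,0]
  ],
  "twist": [0,0]
}}

```text
t: 39.88
ee_pos: [528.1, 341.6, 81.2]
orientation: [3.126, 0.267, 0.002]
wrist_force: [0.5, -6.3, 6.0]
opening: 0.1
```

Run:
```python
from h import *
s=state(); print(s['ee_pos'],yaw(s),s['opening']*92,s['wrist_force'])
print(inC(s['ee_pos']))
```

```text
[528.1282665  341.62734061  81.2470988 ] 0.1702789143836377 9.241558674704324 [ 0.52983167 -6.25891543  6.04998141]
[[  1.68765424 136.56786359  81.2470988 ]]
```

Call:
{"api": "arm_command", "payload": {
  "claw": [5,5,5,5,5],
  "delta_pos": [
    [0,2,-10],
    [0,7,-22],
    [0,17,-33],
    [0,30,-40],
    [0,45,-42]
  ],
  "twist": [0,0,0,0,0]
}}

```text
t: 40.3
ee_pos: [534.3, 306.3, 127.0]
orientation: [-3.12, -0.275, -0.007]
wrist_force: [-2.1, 7.4, 5.3]
opening: 0.102
```

Call:
{"api": "arm_command", "payload": {
  "claw": [5,5,5,5,5],
  "delta_pos": [
    [0,14,3],
    [0,27,10],
    [0,36,22],
    [0,40,34],
    [0,41,43]
  ],
  "twist": [0,0,0,0,0]
}}

```text
t: 40.72
ee_pos: [542.6, 258.8, 80.2]
orientation: [-3.13, -0.268, -0.003]
wrist_force: [1.0, -0.5, 4.4]
opening: 0.098
```

Call:
{"api": "arm_command", "payload": {
  "claw": [5,5,5],
  "delta_pos": [
    [0,0,2],
    [0,0,3],
    [0,0,3]
  ],
  "twist": [0,0,0]
}}

```text
t: 40.97
ee_pos: [542.5, 258.8, 78.3]
orientation: [3.128, 0.269, 0.002]
wrist_force: [-1.9, -5.6, 14.2]
opening: 0.101
```

Run:
```python
from h import *
s=state(); print(s['ee_pos'],yaw(s),s['opening']*92,s['wrist_force'])
print(inC(s['ee_pos']))
```

```text
[542.46073865 258.81277566  78.25523286] 0.171620766681403 9.308503733962999 [-1.9212145  -5.64408264 14.17810209]
[[ 1.97084864 52.52268689 78.25523286]]
```

Call:
{"api": "arm_command", "payload": {
  "claw": [40,40,40,40,40],
  "delta_pos": [
    [0,0,0],
    [0,0,0],
    [0,0,-30],
    [0,0,-70],
    [0,0,-110]
  ],
  "twist": [0,0,0,0,0]
}}

```text
t: 41.38
ee_pos: [539.8, 259.5, 186.0]
orientation: [3.13, 0.272, -0.007]
wrist_force: [1.1, -0.1, 0.0]
opening: 0.411
```

Call:
{"api": "arm_command", "payload": {
  "claw": [50,60,60,60,60],
  "delta_pos": [
    [0,38,-14],
    [0,76,-28],
    [0,114,-40],
    [0,152,-50],
    [0,190,-60]
  ],
  "twist": [0,0,0,0,0]
}}

```text
t: 41.8
ee_pos: [573.8, 71.1, 246.8]
orientation: [-3.129, -0.272, 0.0]
wrist_force: [0.9, -0.2, -0.7]
opening: 0.646
```

Run:
```python
from h import *
s=state(); print(s['ee_pos'],yaw(s))
im=camera('wrist'); cv2.imwrite('pics/w27.png',im[:,:,::-1])
im=camera('top'); cv2.imwrite('pics/top27.png',im[:,:,::-1])
im=camera('scene'); cv2.imwrite('pics/s27.png',im[:,:,::-1])
```

```text
[573.75598068  71.12767106 246.81092566] 0.17325703963322525
```

View pics/s27.png

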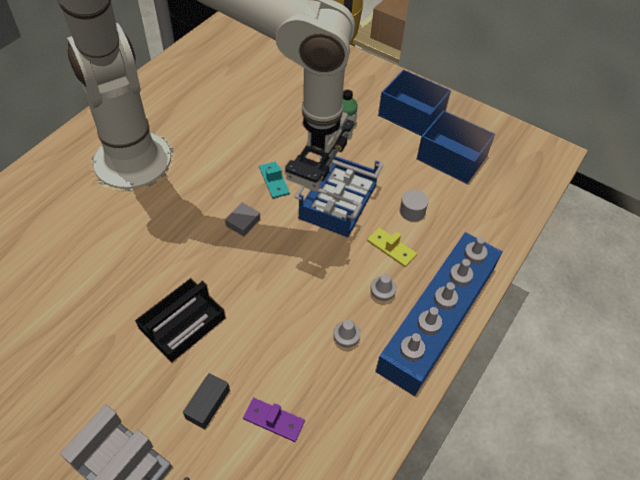

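View pics/top27.png

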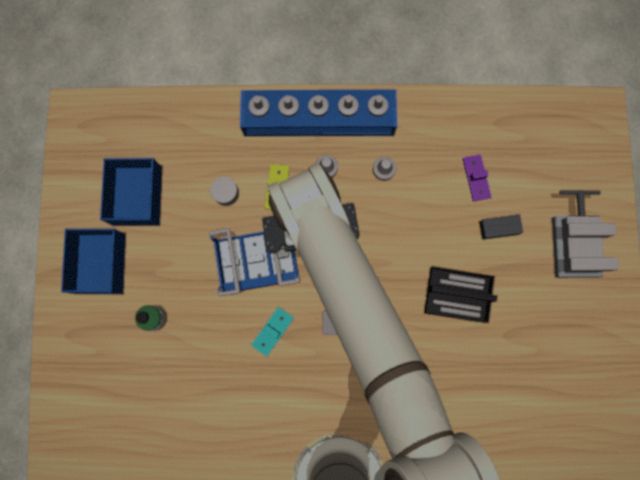

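Run:
```python
from h import *
c=cam('top')
X=unproj(c,[(428,293),(496,297.5)],80); print(X, X.mean(0)); 
print(delta([456,-306,210],-.06))
```

```text
[[ 457.70270948 -217.74106478   80.        ]
 [ 445.60780051 -384.07077552   80.        ]] [ 451.65525499 -300.90592015   80.        ]
(array([-178.7,  349.1,   36.9]), np.float64(-1.346))
```

Call:
{"api": "arm_command", "payload": {
  "claw": [60,60,60,60,60],
  "delta_pos": [
    [-18,35,0],
    [-36,70,0],
    [-54,106,0],
    [-72,141,0],
    [-90,176,0]
  ],
  "twist": [-0.12,-0.24,-0.36,-0.48,-0.6]
}}

```text
t: 42.37
ee_pos: [516.1, -111.9, 245.9]
orientation: [-2.913, -1.172, 0.0]
wrist_force: [0.4, -0.2, -0.2]
opening: 0.652
```

Run:
```python
from h import *
print(delta([456,-306,210],-.06))
```

```text
(array([-177.8,   98.5,   35.7]), np.float64(-0.746))
```

Call:
{"api": "arm_command", "payload": {
  "claw": [60,60,60,60,60],
  "delta_pos": [
    [-35,19,0],
    [-70,38,0],
    [-105,58,0],
    [-140,78,0],
    [-165,91,0]
  ],
  "twist": [-0.12,-0.24,-0.36,-0.48,-0.6]
}}

```text
t: 42.78
ee_pos: [458.3, -294.0, 245.9]
orientation: [-2.441, -1.977, 0.0]
wrist_force: [-0.4, 0.2, -0.5]
opening: 0.657
```

Call:
{"api": "arm_command", "payload": {
  "claw": [60,60,60,60,60],
  "delta_pos": [
    [0,0,0],
    [0,0,0],
    [0,0,0],
    [0,0,0],
    [0,0,0]
  ],
  "twist": [-0.12,-0.146,-0.146,-0.146,-0.146]
}}

```text
t: 43.2
ee_pos: [460.2, -289.8, 246.5]
orientation: [-2.295, -2.145, -0.001]
wrist_force: [-0.4, 0.2, 0.3]
opening: 0.655
```

Run:
```python
from h import *
s=state(); print(s['ee_pos'],yaw(s),s['q'].round(2))
im=camera('wrist'); cv2.imwrite('pics/w28.png',im[:,:,::-1])
import pickle; pickle.dump(s,open('w28.pkl','wb'))
```

```text
[ 460.18781979 -289.83532689  246.5055965 ] 1.5030808065037686 [ 1.31  0.45 -1.02  1.8   0.42  1.14  0.08]
```

View pics/w28.png

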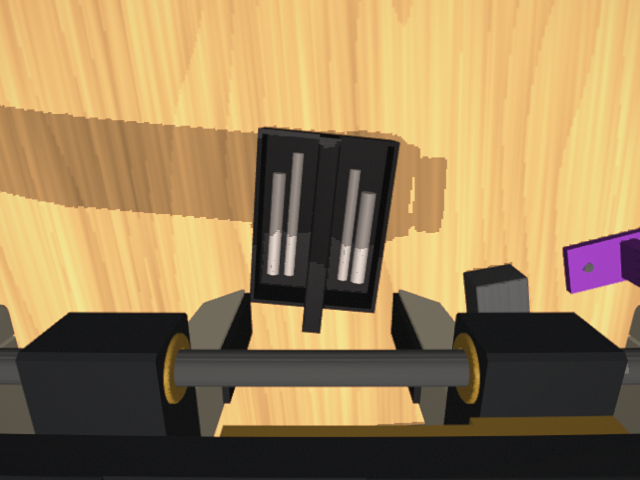

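Run:
```python
from h import *
import pickle
im=cv2.imread('pics/w28.png')[110:345,230:420]; im=cv2.convertScaleAbs(im,alpha=2,beta=30); cv2.imwrite('pics/w28z.png',cv2.resize(im,None,fx=2.5,fy=2.5,interpolation=cv2.INTER_CUBIC))
s=pickle.load(open('w28.pkl','rb')); c=cam('wrist',s)
X=unproj(c,[(329.5,138),(312.5,331)],87); d=X[0]-X[1]; print(X,X.mean(0),np.linalg.norm(d),np.arctan2(d[1],d[0])-np.pi/2)
# rim corners at z=40
X=unproj(c,[(261,128),(399,143),(374,311),(252,302)],40);print(X,X.mean(0),np.linalg.norm(X[1]-X[0]),np.linalg.norm(X[3]-X[0]))
for a,b in((2,1),(3,0)): d=X[b]-X[a]; print(np.arctan2(d[1],d[0])-np.pi/2)
```

```text
[[ 472.02753385 -225.14725857   87.        ]
 [ 448.08470836 -381.06219343   87.        ]] [ 460.05612111 -303.104726     87.        ] 157.74259350043732 -0.15237308785128678
[[ 416.43785843 -215.55172796   40.        ]
 [ 530.90133172 -235.519002     40.        ]
 [ 505.24378987 -390.09366293   40.        ]
 [ 390.35845246 -372.85451587   40.        ]] [ 460.73535812 -303.50472719   40.        ] 116.19199090288615 159.4499999973037
-0.16448829959125377
-0.16429667703377948
```

View pics/w28z.png

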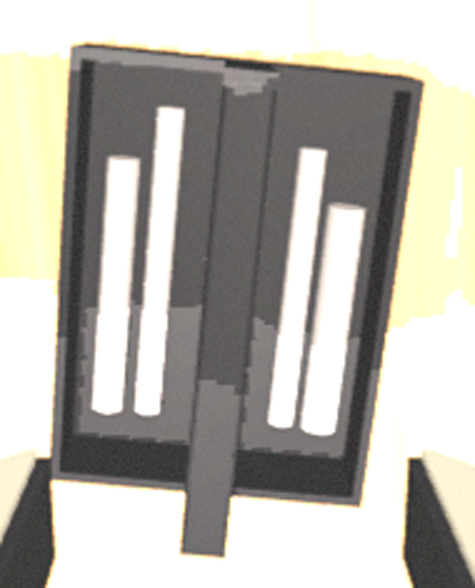

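Run:
```python
from h import *
s=state(); print(s['ee_pos'],delta([460.4,-303.3,74],-.16))
```

```text
[ 460.06159977 -290.20992821  246.55422663] (array([-13. ,   1.2, 172.6]), np.float64(0.092))
```

Call:
{"api": "arm_command", "payload": {
  "claw": [55,50,50,50,50],
  "delta_pos": [
    [-13,1,30],
    [-13,1,65],
    [-13,1,100],
    [-13,1,130],
    [-13,1,140]
  ],
  "twist": [0.092,0.092,0.092,0.092,0.092]
}}

```text
t: 43.67
ee_pos: [457.1, -303.0, 102.4]
orientation: [-2.388, -2.032, 0.003]
wrist_force: [-0.1, -0.1, 0.3]
opening: 0.545
```

Call:
{"api": "arm_command", "payload": {
  "claw": [50,50,50],
  "delta_pos": [
    [0,0,0],
    [0,0,0],
    [0,0,0]
  ],
  "twist": [0,0,0]
}}

```text
t: 43.92
ee_pos: [461.1, -305.3, 108.4]
orientation: [2.39, 2.034, 0.002]
wrist_force: [0.2, -0.9, -0.1]
opening: 0.543
```

Run:
```python
from h import *
s=state(); print(s['ee_pos'],yaw(s),delta([460.4,-303.3,74],-.16))
im=camera('wrist'); cv2.imwrite('pics/w29.png',im[:,:,::-1])
```

```text
[ 461.10147784 -305.25330932  108.41320455] 1.4101819305632786 (array([ 1.9, -1.1, 34.4]), np.float64(-0.001))
```

View pics/w29.png

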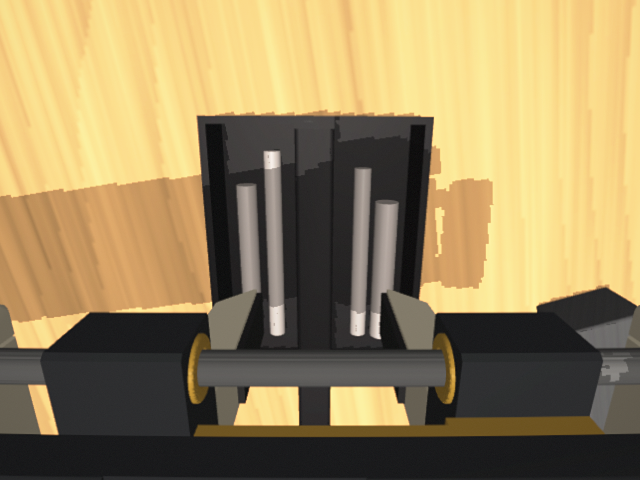

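Call:
{"api": "arm_command", "payload": {
  "claw": [45,45,40,40,40],
  "delta_pos": [
    [2,-1,10],
    [2,-1,22],
    [2,-1,31],
    [2,-1,34],
    [2,-1,34]
  ],
  "twist": [0,0,0,0,0]
}}

```text
t: 44.38
ee_pos: [457.7, -302.5, 70.9]
orientation: [-2.391, -2.034, 0.001]
wrist_force: [0.5, -0.4, 0.3]
opening: 0.436
```

Call:
{"api": "arm_command", "payload": {
  "claw": [40,10,10,10,10],
  "delta_pos": [
    [0,0,0],
    [0,0,0],
    [0,0,0],
    [0,0,0],
    [0,0,0]
  ],
  "twist": [0,0,0,0,0],
  "newtons": 45
}}

```text
t: 44.8
ee_pos: [458.9, -303.2, 72.7]
orientation: [2.393, 2.035, 0.0]
wrist_force: [-0.1, -0.0, -0.0]
opening: 0.191
```

Call:
{"api": "arm_command", "payload": {
  "claw": [10,10,10],
  "delta_pos": [
    [0,0,0],
    [0,0,0],
    [0,0,0]
  ],
  "twist": [0,0,0]
}}

```text
t: 45.05
ee_pos: [458.6, -303.1, 72.6]
orientation: [2.393, 2.035, -0.0]
wrist_force: [-1.0, 0.4, 2.5]
opening: 0.169
```

Run:
```python
from h import *
s=state(); print(s['ee_pos'],yaw(s),s['opening']*92,s['wrist_force'])
t=W([0,0,260])[0]; print(t,delta(t,.168))
```

```text
[ 458.64951953 -303.09621007   72.61429858] 1.4095607853067826 15.565060502008699 [-0.98223568  0.35902814  2.46087086]
[549.3 206.7 260. ] (array([ 517.7,    7.6, -187.5]), np.float64(-0.329))
```

Call:
{"api": "arm_command", "payload": {
  "claw": [10,10,10,10,10],
  "delta_pos": [
    [0,0,-8],
    [0,0,-25],
    [0,0,-50],
    [0,0,-80],
    [0,0,-110]
  ],
  "twist": [0,0,0,0,0]
}}

```text
t: 45.47
ee_pos: [457.7, -302.2, 182.8]
orientation: [-2.39, -2.034, 0.0]
wrist_force: [0.3, -0.9, -4.4]
opening: 0.165
```

Call:
{"api": "arm_command", "payload": {
  "claw": [10,10,10,10,10],
  "delta_pos": [
    [4,0,-25],
    [12,0,-45],
    [25,0,-58],
    [42,0,-65],
    [62,0,-65]
  ],
  "twist": [0,0,0,0,0]
}}

```text
t: 45.88
ee_pos: [469.0, -240.9, 248.4]
orientation: [2.393, 2.033, 0.0]
wrist_force: [0.3, 1.4, -4.8]
opening: 0.168
```

Call:
{"api": "arm_command", "payload": {
  "claw": [10,10,10,10,10],
  "delta_pos": [
    [24,0,0],
    [50,1,0],
    [76,2,0],
    [102,3,0],
    [128,4,0]
  ],
  "twist": [0,0,0,0,0]
}}

```text
t: 46.3
ee_pos: [491.9, -113.1, 246.3]
orientation: [-2.39, -2.036, 0.002]
wrist_force: [1.0, 0.1, -3.7]
opening: 0.167
```

Call:
{"api": "arm_command", "payload": {
  "claw": [10,10,10,10,10],
  "delta_pos": [
    [26,0,0],
    [52,1,0],
    [78,1,0],
    [104,2,0],
    [130,2,0]
  ],
  "twist": [0,0,0,0,0]
}}

```text
t: 46.72
ee_pos: [514.5, 14.6, 246.3]
orientation: [-2.39, -2.036, 0.002]
wrist_force: [-1.0, -0.6, -4.1]
opening: 0.166
```

Call:
{"api": "arm_command", "payload": {
  "claw": [10,10,10,10,10],
  "delta_pos": [
    [26,0,0],
    [52,1,0],
    [78,1,0],
    [102,2,0],
    [124,2,0]
  ],
  "twist": [0,0,0,0,0]
}}

```text
t: 47.13
ee_pos: [536.0, 137.0, 246.3]
orientation: [-2.389, -2.038, 0.002]
wrist_force: [0.9, -0.2, -3.8]
opening: 0.169
```

Run:
```python
from h import *
s=state(); print(s['ee_pos'],yaw(s),s['opening']*92,s['wrist_force'])
t=W([0,0,250])[0]; print(t,delta(t,.168),s['q'].round(2))
im=camera('wrist'); cv2.imwrite('pics/w30.png',im[:,:,::-1])
```

```text
[536.01668124 136.97338341 246.30653129] 1.4123076098052394 15.504165612674107 [ 0.86828758 -0.24904844 -3.79666511]
[549.3 206.7 250. ] (array([70.9,  2.1, -3.7]), np.float64(-0.326)) [ 0.5   0.48 -1.04  1.77  0.45  1.15 -0.84]
```

View pics/w30.png

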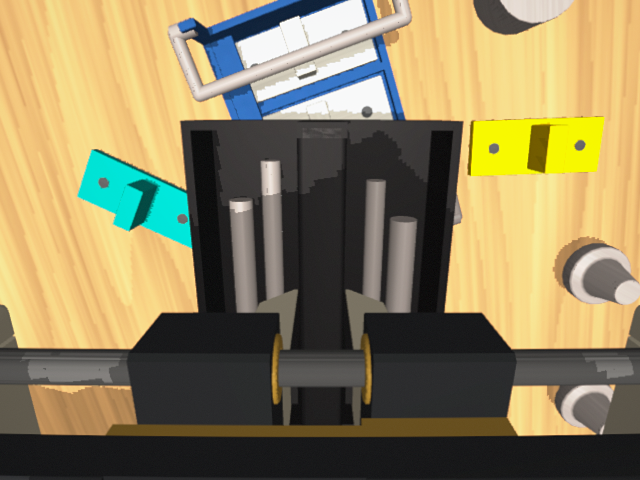

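Call:
{"api": "arm_command", "payload": {
  "claw": [10,10,10,10,10],
  "delta_pos": [
    [20,1,0],
    [38,1,0],
    [52,2,0],
    [62,2,0],
    [66,2,0]
  ],
  "twist": [-0.07,-0.15,-0.23,-0.29,-0.326]
}}

```text
t: 47.6
ee_pos: [548.2, 202.0, 246.4]
orientation: [-2.02, -2.402, 0.001]
wrist_force: [-0.5, 0.3, -3.7]
opening: 0.171
```

Call:
{"api": "arm_command", "payload": {
  "claw": [10,10,10,10,10],
  "delta_pos": [
    [0,0,0],
    [0,0,0],
    [0,0,0],
    [0,0,0],
    [0,0,0]
  ],
  "twist": [0,0,0,0,0]
}}

```text
t: 48.02
ee_pos: [550.3, 198.1, 247.3]
orientation: [2.032, 2.395, -0.001]
wrist_force: [-0.2, 0.1, -3.4]
opening: 0.167
```

Run:
```python
from h import *
s=state(); print(s['ee_pos'],yaw(s),s['opening']*92,s['wrist_force'])
t=W([0,0,180])[0]; print(inC(s['ee_pos']),delta(t,.168))
im=camera('wrist'); cv2.imwrite('pics/w31.png',im[:,:,::-1])
im=camera('scene'); cv2.imwrite('pics/s31.png',cv2.resize(im[70:270,230:450,::-1],None,fx=3,fy=3,interpolation=cv2.INTER_CUBIC))
```

```text
[550.27624135 198.13070681 247.25877487] 1.7343304767702197 15.397761437864258 [-0.16387878  0.11930419 -3.40144907]
[[ -0.47038173  -8.61188562 247.25877487]] (array([ 8.7,  0.4, 67.3]), np.float64(-0.004))
```

View pics/w31.png

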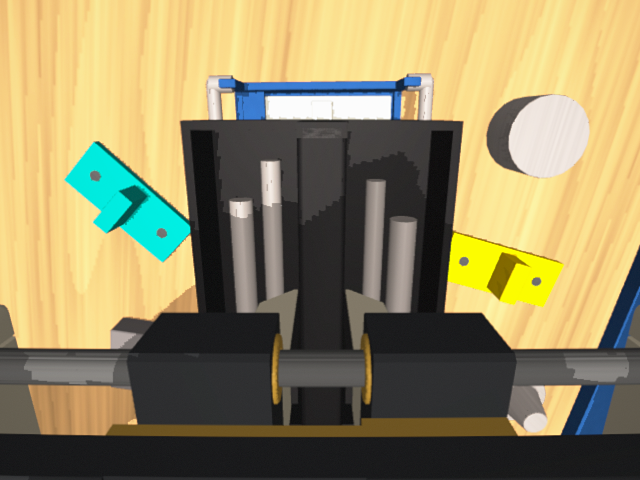

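View pics/s31.png

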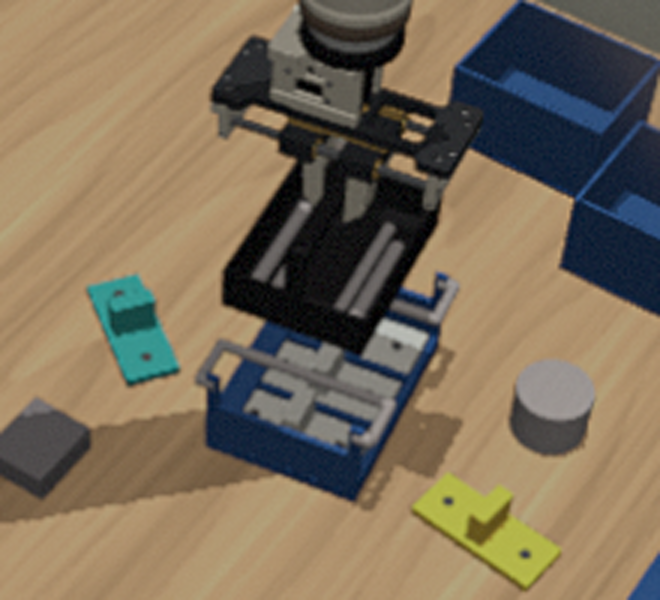

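Call:
{"api": "arm_command", "payload": {
  "claw": [10,10,10,10,10],
  "delta_pos": [
    [3,0,10],
    [6,0,28],
    [8,0,46],
    [8,0,60],
    [8,0,68]
  ],
  "twist": [-0.004,-0.004,-0.004,-0.004,-0.004]
}}

```text
t: 48.53
ee_pos: [547.9, 206.1, 176.9]
orientation: [-2.025, -2.4, 0.004]
wrist_force: [0.1, -1.0, -4.0]
opening: 0.167
```

Call:
{"api": "arm_command", "payload": {
  "claw": [10,10,10,10,10],
  "delta_pos": [
    [0,0,2],
    [0,0,4],
    [0,0,4],
    [0,0,4],
    [0,0,4]
  ],
  "twist": [0,0,0,0,0]
}}

```text
t: 48.95
ee_pos: [549.6, 206.9, 176.2]
orientation: [2.026, 2.4, 0.002]
wrist_force: [0.7, 0.5, -3.9]
opening: 0.169
```

Run:
```python
from h import *
s=state(); print(s['ee_pos'],yaw(s),s['opening']*92,s['wrist_force'])
t=W([0,0,161.6])[0]; print(inC(s['ee_pos']),delta(t,.168))
```

```text
[549.57864461 206.94658497 176.24608524] 1.739489910006335 15.536592481246291 [ 0.67792745  0.53069087 -3.91966546]
[[  0.3159533    0.19652094 176.24608524]] (array([-0.2, -0.3, 14.6]), np.float64(0.001))
```

Call:
{"api": "arm_command", "payload": {
  "claw": [10,10,10,10,10],
  "delta_pos": [
    [0,0,4],
    [0,0,8],
    [0,0,11],
    [0,0,13],
    [0,0,14]
  ],
  "twist": [0,0,0,0,0]
}}

```text
t: 49.37
ee_pos: [548.8, 206.5, 161.6]
orientation: [2.026, 2.401, -0.002]
wrist_force: [-3.9, -2.8, 7.6]
opening: 0.167
```

Call:
{"api": "arm_command", "payload": {
  "claw": [10,10,10,10],
  "delta_pos": [
    [0,0,0],
    [0,0,0],
    [0,0,0],
    [0,0,0]
  ],
  "twist": [0,0,0,0]
}}

```text
t: 49.7
ee_pos: [549.0, 206.6, 161.6]
orientation: [2.026, 2.401, -0.0]
wrist_force: [-1.9, -2.8, 2.4]
opening: 0.168
```

Run:
```python
from h import *
s=state(); print(s['ee_pos'],yaw(s),s['opening']*92,s['wrist_force'],s['torque'])
print(inC(s['ee_pos']))
im=camera('scene'); cv2.imwrite('pics/s32.png',cv2.resize(im[70:270,230:450,::-1],None,fx=3,fy=3,interpolation=cv2.INTER_CUBIC))
```

```text
[548.97887727 206.59777596 161.62076141] 1.7396849830185148 15.492465319207493 [-1.89328055 -2.7998734   2.43044497] [-0.40762333  0.37283717  0.05055912]
[[-3.33694664e-01 -4.70896416e-02  1.61620761e+02]]
```

View pics/s32.png

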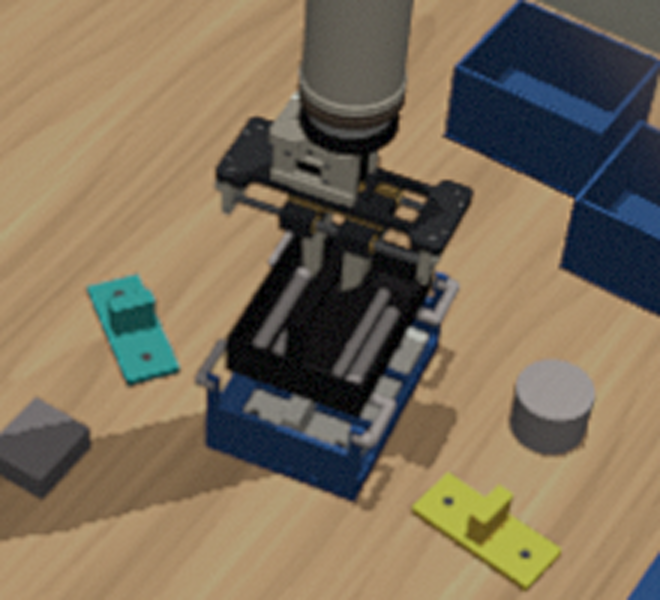

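Call:
{"api": "arm_command", "payload": {
  "claw": [25,40,40,40,40],
  "delta_pos": [
    [0,0,0],
    [0,0,0],
    [0,0,0],
    [0,0,0],
    [0,0,0]
  ],
  "twist": [0,0,0,0,0]
}}

```text
t: 50.17
ee_pos: [549.2, 206.9, 161.5]
orientation: [2.026, 2.401, 0.001]
wrist_force: [-0.1, -0.9, 0.0]
opening: 0.428
```

Call:
{"api": "arm_command", "payload": {
  "claw": [40,40,40,40,40],
  "delta_pos": [
    [0,0,-10],
    [0,0,-30],
    [0,0,-60],
    [0,0,-95],
    [0,0,-120]
  ],
  "twist": [0,0,0,0,0]
}}

```text
t: 50.58
ee_pos: [549.3, 207.7, 284.8]
orientation: [2.025, 2.401, 0.004]
wrist_force: [1.2, 0.9, 0.5]
opening: 0.435
```

Call:
{"api": "arm_command", "payload": {
  "claw": [40,40,40,40,40],
  "delta_pos": [
    [-30,0,0],
    [-60,0,0],
    [-60,0,0],
    [-60,0,0],
    [-60,0,0]
  ],
  "twist": [0,0,0,0,0]
}}

```text
t: 51.0
ee_pos: [559.0, 147.8, 281.9]
orientation: [-2.027, -2.4, -0.001]
wrist_force: [-0.2, 0.3, 0.8]
opening: 0.431
```

Run:
```python
from h import *
s=state(); print(s['ee_pos'],yaw(s))
im=camera('wrist'); cv2.imwrite('pics/w33.png',im[:,:,::-1])
import pickle; pickle.dump(s,open('w33.pkl','wb'))
im=camera('scene'); cv2.imwrite('pics/s33.png',im[:,:,::-1]);cv2.imwrite('pics/s33z.png',cv2.resize(im[110:250,270:420,::-1],None,fx=4,fy=4,interpolation=cv2.INTER_CUBIC))
```

```text
[559.03202318 147.75808823 281.90415528] 1.7392090129538025
```

View pics/s33.png

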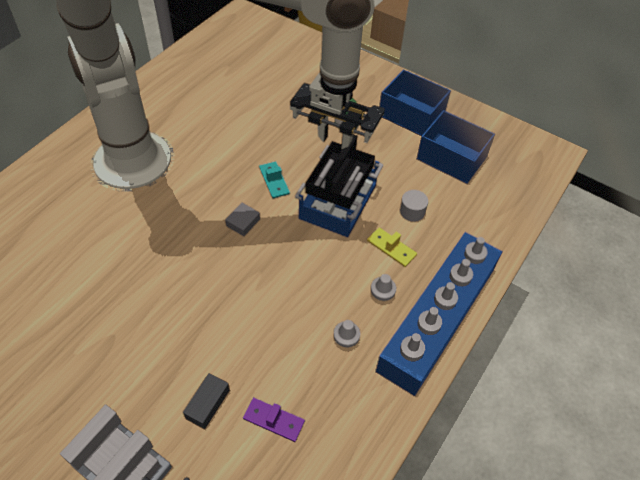

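View pics/s33z.png

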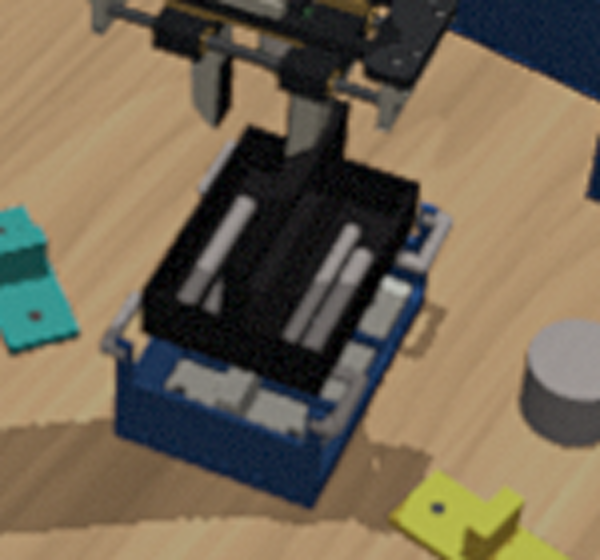

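View pics/w33.png

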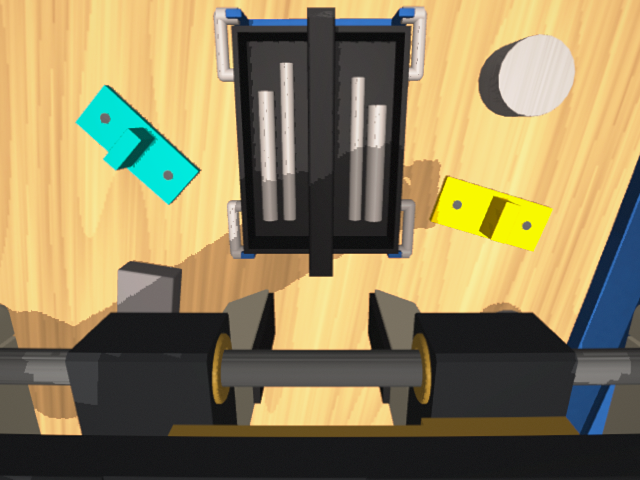

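Run:
```python
from h import *
import pickle
c=cam('wrist',pickle.load(open('w33.pkl','rb')))
X=inC(unproj(c,[(234,27),(411,27),(392,252),(243,251)],129)); print(X.round(1),X.mean(0).round(1))
```

```text
[[-56.7  77.5 129. ]
 [ 60.7  77.5 129. ]
 [ 55.8 -79.7 129. ]
 [-59.1 -78.9 129. ]] [  0.2  -0.9 129. ]
```

Run:
```python
from h import *
print(job_done())
```

```text
the job is handed in; nothing more can be done
None
```

The job is handed in after about 51 s of the 210 s allowed. No verdict is reported, so what follows rests on my own measurements.

**What I did:** I swung both bails fully out and laid the three silver jaw plates in their own bays. Each was set down tilted with its -x end low, then pushed under the lip so the other end dropped in. I then swung both bails fully in and set the caddy on the bars. One plate had been knocked about 4 cm aside partway through. I measured its position again before picking it up.

**Last checks, in the crate's frame:**

| Item | Measured |
|---|---|
| Plates (measured before the bails went in) | centres at x = +1.6, +0.7, +0.9 mm and y = +62.8, −0.1, −62.2 mm |
| Bail bars when closed | at y = −52.5 and +52.5 mm, pressing on their stops |
| Caddy | centre at about (0.2, −0.9) mm, within a few hundredths of a radian of square |
| Caddy height when set down | gripper 89 mm higher than when it picked the caddy up, as it should be on the bars |

- **Plates:** I did not measure them again after the bails and caddy went on. They still look flat in the last scene picture, as far as the caddy lets them be seen.
- **Other things on the bench:** nothing suggests any was touched. The last picture shows the ones in view in place, with the oil bottle mostly hidden behind the arm. I did not measure them.
- **Arm:** it ended clear of everything.

No check failed or disagreed beyond the 1 to 2 mm calibration level.

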